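Thread ceramic rings onto a carrier rod and hang them to dry

ROBOT

A 6-joint arm with a two-finger parallel gripper is mounted at the origin on a cart in front of the work surface, level with it; the furniture and walls round the work are solid. World frame = base frame: x ahead of the robot, y to its left, z up, the work surface at z = 0. Lengths are in m, angles in degrees, forces in N, time in s.
With the tool pointing down it reaches from about 0.3 to 0.75 m from the base axis. Payload 8.5 kg.
Tool frame: the origin (TCP) lies at the very end of the fingers, on their centre line; the grasp point (between the pads) lies 19 mm behind it; z points along the fingers, y is the direction in which the jaws open and shut (so a half turn about z gives the same grasp; the last joint's range is limited). The gripper opens to 85 mm and grips with 20 to 120 N. Pads are 22 mm wide; open, the fingers measure 114 mm over their backs; the gripper's body (76 mm by 85 mm) begins 54 mm behind the grasp point. The pads swing forward as they close: fully open they stand 13 mm farther back than shut.
Start: joints at [-76.794, 21.807, 74.336, -0, 83.858, -12.336], TCP at [0.237, -0.496, 0.231] pointing down, gripper open.
Joint ranges: [-178.18, 178.18], [-50.72, 133.34], [12.68, 142.11], [-81.47, 261.47], [9.98, 163.14], [-165.26, 165.26]. Speed limits (degrees/s): [136.94, 136.94, 180, 180, 180, 180].

INTERFACE

Orientations are given as a 3x3 rotation matrix whose columns are the frame's x, y, z axes.
In Python, from rig import env, vision, close_job, spotter gives the robot as it stands. The module is installed in compiled form; this text tells all that it offers.
- The arm moves only by the tool jog_arm, never from a script. Its argument "plan" is a list that holds one entry, the list of rows, each a list of 6 numbers: the shift along the tool's x, y, z in units of 40 mm (1.0 is 40 mm), then the turn, a rotation vector about the tool's x, y, z in units of 0.15 rad (1.0 is 0.15 rad). A call has 1 to 10 rows; each row shifts and turns the commanded pose from where the row before left it, along the tool's axes as they then stand; what a row does not reach is not made up. A row lasts 1/10 s, in which the tool goes at most 50 mm and 8.59 degrees, less where a joint would pass 70% of its speed; a pose out of reach is approached as far as the arm can. A call with a number of a shift or a turn outside -1 to 1 is refused whole. A call with a gripper value outside its range is refused whole. "grip" is the opening, from -1 (shut) to 1 (fully open), set as the call begins (left out, the last holds). The fingers move at their own pace and stop on an object; "squeeze" is the grip in N (left out, the last holds). Time passes only in rows, so rows that do not move let the fingers close. It gives the time, the measured TCP pose, the force and the opening at its end, in the units of the state.
- env.observe(): the state, without advancing time (a new reading comes with each control period).
- vision.get_image(name): name is "scene" or "top"; returns (picture, depth): 480x640x3 uint8, red, green, blue; 480x640 float32, m along the optical axis (not along the pixel's ray), 0 where there is no reading.
- vision.camera_info(name): a dict with "fx", "fy", "cx", "cy" (pixels), "k1" (the pictures are not rectified: a ray, as slopes to the right and down, at radius r is drawn at 1 + k1 r^2 times it, then the intrinsics apply), "rvec" (rotation vector, rad) and "tvec" (3), from world to camera coordinates, as OpenCV has them. Camera axes: x right, y down, z forward; pixel columns grow to the right and rows downward; lengths in m; the calibration is good to about 2 mm. A picture is of the moment at which its call begins. camera_info takes no time and is no camera call.
- close_job(): hands the job in, once; it reports no verdict.
Trained networks look in the newest picture that a camera, given by its name, has taken for a name from the list of things; names that differ only in an ending like _2 or _b are one class to them, and where a whole thing is asked for, a point or a joint stands for the part that bears it (a point fixed in the world has none). Each returns a list of dicts, best first, with "score" (0 to 1); they miss things now and then, are a little off and sometimes report something else, mostly with a low value. They report only what shows in the picture. A call takes as long as a camera call.
- spotter.trace(camera, query): "pixels" (480x640 bool, what is visible of it) and "rect" ([left, top, right, bottom] in pixels, round what is visible of it).
The state is a dict: "time_s": time; "q": joint angles; "qvel": joint speeds; "joint_efforts": joint torques, N m; "position": TCP position; "tool_rot": TCP orientation; "ft_force": force on the tool from outside, world axes, zero at the start; "wrist_torque": the same for the moment, N m; "grip_width": finger opening in m.
Only numpy, scipy, OpenCV 4.12 (cv2) and the standard library are available. Lean on these libraries where they do the work, as an engineer would, in place of code of your own. Each camera call takes 0.05 s, during which the arm holds its last target.

TASK

Clear the solid orange dummy discs out of the black cradle with the steel ridges into empty slots of the slotted bin, and move every white ceramic ring from the bin into the cradle, each standing in a slot of its own. Then take the carrier rod by its red handle, thread it through the holes of all the rings in the cradle at once, lift them off together as one stack, and hang the loaded rod across the two forks of the drying stand: square neck in one fork, the bar near its tip in the other, all rings hanging between the forks. Do not disturb the glassware around.

Things in the scene. Friction and masses are not known exactly. Their poses are not given: they have to be found in the camera images.
- bin: grey slotted bin with blue ridges, 84 x 243 mm, fixed; origin under its centre, y along its length. Five slots side by side along y, 44 mm apart (y = -88 to 88 mm). Each is 15 mm wide along y, floor 6 mm above the worktop, between ridges up to 33 mm high with roof-shaped tops, side walls 34 mm high. Rings stand in some of them
- cradle: black cradle, steel ridges, 84 x 193 mm, fixed, dummy discs in some slots; origin under its centre, y along its length. Four slots along y, 42 mm apart: centres y = -63, -21, 21, 63 mm, each 15 mm wide along y, 72 mm along x; sills stop rolling; floor 6 mm up, roof-shaped ridges 31 mm high, side walls 26 mm. A seated ring stands on edge, hole axis along y, centre 38 to 39 mm up
- cradle_axis (a point): point over the cradle's middle at the hole centres of seated rings (39 mm); its y axis is the holes' common axis. A level bar with its axis 38 to 46 mm above the worktop passes over all ridges and through all seated rings
- stand: drying stand, fixed: white base 60 x 240 x 8 mm with two upright steel V forks, 8 mm thick, at y = -88 and +88 mm. Origin under its centre, z up, y from fork to fork. Flat fork bottoms 14 mm wide, 84 mm above the worktop; the V widens to 67 mm at its tips, 109 mm above the worktop
- stand_seat (a point): point midway between the forks, 90 mm above the worktop, where rod_mid lies when the rod is hung properly; y from fork to fork
- rod: carrier rod, 298 mm, 70 g, lying on the worktop. Origin on the bar's axis at mid-handle (6 mm up when lying); x from handle to tip, z up. Red handle x = -40 to 40, 18 mm wide (y), z = -6 to 18 mm: grip it across y, firmly (50 N), as rings make it nose-heavy. Collar 26 mm square to x = 46, square neck 12 mm to x = 75, round bar 12 mm to the tip at x = 258 mm. Keep it level
- rod_mid (a point): point on the bar's axis 148 mm from mid-handle, midway between the places that lie in the forks (neck at 60 mm, bar at 236 mm). Bring it near the cradle's middle when threading, so that the rings then hang clear between the forks; a hanging ring's centre is 9 mm below the axis
- rod_tip (a point): tip of the rod, 258 mm from mid-handle
- flask_round: round glass flask, 100 mm across, 198 mm high, beyond the rod, to the right; origin under its centre; bystander
- dropper_bottle: white and purple dropper bottle, 49 mm across, 107 mm high, behind, to the left; origin under its centre; bystander
- crucible: small porcelain crucible, 45 mm across, 36 mm high, behind, to the left; origin under its centre; bystander
- blank_1: solid orange dummy disc without a hole, 66 mm across, 12 mm thick, 40 g; one or two are present (None when absent). Origin at its centre, y = its axis. It starts on edge in a slot of the cradle, top 72 mm above the worktop; grip it like a ring. Seated in a bin slot its centre is 39 mm above the worktop
- blank_2: solid orange dummy disc without a hole, 66 mm across, 12 mm thick, 40 g; one or two are present (None when absent). Origin at its centre, y = its axis. It starts on edge in a slot of the cradle, top 72 mm above the worktop; grip it like a ring. Seated in a bin slot its centre is 39 mm above the worktop
- blank_3: solid orange dummy disc without a hole, 66 mm across, 12 mm thick, 40 g; one or two are present (None when absent). Origin at its centre, y = its axis. It starts on edge in a slot of the cradle, top 72 mm above the worktop; grip it like a ring. Seated in a bin slot its centre is 39 mm above the worktop
- ring_1: white ceramic ring (washer), 66 mm across, 12 mm thick, 30 mm hole, 30 g; up to four identical ones (None when absent). Origin at the centre of the hole, y = hole axis. It starts on edge in a bin slot, hole axis along the bin's y, top 72 mm above the worktop, 32 mm clear to the next slot's ring; grip the top of its rim from above, fingers on its two flat faces
- ring_2: white ceramic ring (washer), 66 mm across, 12 mm thick, 30 mm hole, 30 g; up to four identical ones (None when absent). Origin at the centre of the hole, y = hole axis. It starts on edge in a bin slot, hole axis along the bin's y, top 72 mm above the worktop, 32 mm clear to the next slot's ring; grip the top of its rim from above, fingers on its two flat faces
- ring_3: white ceramic ring (washer), 66 mm across, 12 mm thick, 30 mm hole, 30 g; up to four identical ones (None when absent). Origin at the centre of the hole, y = hole axis. It starts on edge in a bin slot, hole axis along the bin's y, top 72 mm above the worktop, 32 mm clear to the next slot's ring; grip the top of its rim from above, fingers on its two flat faces
- ring_4: white ceramic ring (washer), 66 mm across, 12 mm thick, 30 mm hole, 30 g; up to four identical ones (None when absent). Origin at the centre of the hole, y = hole axis. It starts on edge in a bin slot, hole axis along the bin's y, top 72 mm above the worktop, 32 mm clear to the next slot's ring; grip the top of its rim from above, fingers on its two flat faces

How it is judged:
By the outcome, as a careful person would: the job done as asked, in the order asked, and still so for the second after the job is handed in, with the robot touching nothing.
Of ring_1, ring_2, ring_3, ring_4 only 3 to 4 are there at a start; the rules pass over those that are not, and their reading is None.
Of blank_1, blank_2, blank_3 only 1 to 2 are there at a start; the rules pass over those that are not, and their reading is None.
At some moment in a run one of rod may be knocked a few centimetres aside while the robot is not near it.
It also fails if it takes over 210 s, if anything falls off the work surface, if the arm or the gripper's body presses on something with over 40 N, if the wrist force passes 120 N, or if a joint passes its speed limit or range.

## Working session

There is one attempt and no reset: what is moved stays moved. The work goes in short steps, Python scripts to look and compute and a tool call to move; the robot and the scene stay as the last step left them, time stands still between calls to the robot, and variables do not carry over. Pictures are saved under pics/ and viewed, and the job is handed in when it is done.

Besides the shell and the picture viewer there is one more tool, called by a JSON object that holds its "fn" and its "kwargs". jog_arm: Moves the arm, as the interface text tells. Its arguments: {"type":"object","properties":{"plan":{"type":"array"},"grip":{"type":"number"},"squeeze":{"type":"number"}},"required":["plan"]}

```bash
ls; mkdir -p pics
cat > h.py <<'E'
import numpy as np, cv2
from rig import env, vision, close_job, spotter
def snap(c,name):
    im,d=vision.get_image(c); cv2.imwrite(f'pics/{name}.png',im[:,:,::-1]); return im,d
def cam(c):
    i=vision.camera_info(c); R=cv2.Rodrigues(np.array(i['rvec'],float))[0]; return i,R,np.array(i['tvec'],float).ravel()
def rays(c,uv):
    i,R,t=cam(c); uv=np.atleast_2d(uv).astype(float)
    K=np.array([[i['fx'],0,i['cx']],[0,i['fy'],i['cy']],[0,0,1]])
    n=cv2.undistortPoints(uv[:,None],K,np.array([i['k1'],0,0,0.]))[:,0]
    return n,R,t
def pts(c,uv,d):
    n,R,t=rays(c,uv); uv=np.atleast_2d(uv).astype(int)
    z=d[uv[:,1],uv[:,0]]; P=np.c_[n*z[:,None],z]
    return (P-t)@R
def onz(c,uv,z0):
    n,R,t=rays(c,uv); D=np.c_[n,np.ones(len(n))]@R; C=-R.T@t
    return C+D*((z0-C[2])/D[:,2])[:,None]
def proj(c,P):
    i,R,t=cam(c); K=np.array([[i['fx'],0,i['cx']],[0,i['fy'],i['cy']],[0,0,1]])
    return cv2.projectPoints(np.atleast_2d(P).astype(float),R,t,K,np.array([i['k1'],0,0,0.]))[0][:,0]
E
python3 - <<'E'
from h import *
s=env.observe(); print(s['time_s'],s['position'],s['tool_rot'],s['grip_width'])
for c in('scene','top'):
    snap(c,c+'0'); i,R,t=cam(c); print(c,i['fx'],i['k1'],-R.T@t,R[2])
E
```

```text
pics
0.0 [ 0.23706958 -0.4959507   0.23069648] [[ 9.02299228e-01  4.31110179e-01 -3.42434748e-04]
 [ 4.31110190e-01 -9.02298077e-01  1.47798955e-03]
 [ 3.28198122e-04 -1.48121594e-03 -9.99998849e-01]] 0.08543133339865912
scene 540.8274038488827 0.02389253368602872 [-0.05801847  0.65270072  1.08607891] [ 0.48581198 -0.4909403  -0.72316273]
top 507.9727047805761 0.015171474350210342 [ 0.3165281  -0.02292973  1.58698703] [ 1.81174505e-01  5.11938029e-04 -9.83450831e-01]
```

View pics/top0.png

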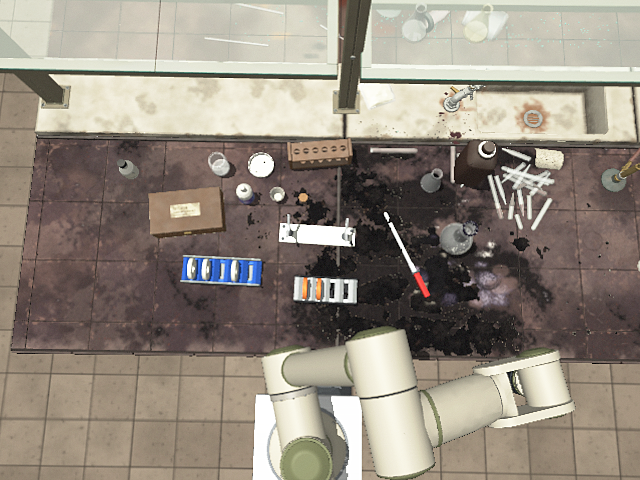

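View pics/scene0.png

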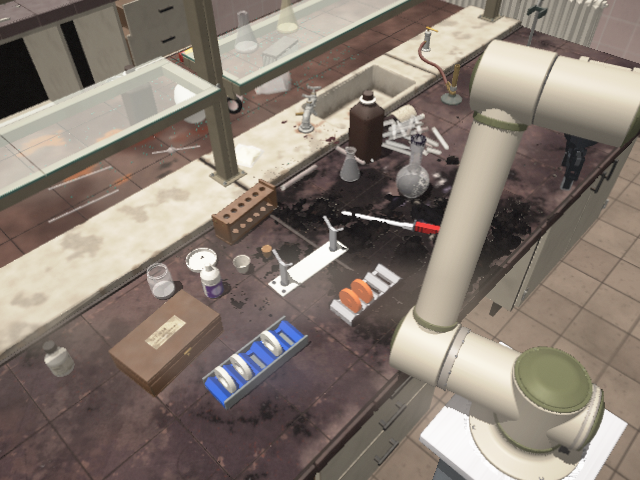

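The top view shows the bin at (222,270) with 3 rings. The cradle is at (325,290) with 2 orange discs, the stand at (317,234), and the rod runs from its handle at (422,285) to its tip at (387,215). Next I measure these.

Run:
```python
from h import *
im,d=snap('top','t1'); im2,d2=snap('scene','s1')
for q in ['bin','cradle','stand','rod','ring_1','blank_1','flask_round','dropper_bottle','crucible']:
  for c,dd in(('top',d),('scene',d2)):
    for r in spotter.trace(c,q)[:5]:
        m=r['pixels']; v,u=np.nonzero(m)
        if len(u)==0: continue
        P=pts(c,np.c_[u,v],dd); P=P[dd[v,u]>0]
        np.save(f'{c}_{q}.npy',P) if r['score']>.5 else 0
        print(q,c,round(r['score'],2),np.round(r['rect'],0),len(u),np.round(np.median(P,0),3),np.round(np.percentile(P,2,0),3),np.round(np.percentile(P,98,0),3))
a=cv2.resize(im[200:320,170:450],None,fx=2.8,fy=2.8,interpolation=cv2.INTER_CUBIC); cv2.imwrite('pics/c1.png',a[:,:,::-1])
a=cv2.resize(im2[190:410,190:450],None,fx=2.7,fy=2.7,interpolation=cv2.INTER_CUBIC); cv2.imwrite('pics/c2.png',a[:,:,::-1])
```

```text
bin top 0.74 [187. 257. 197. 279.] 140 [0.524 0.363 0.059] [0.494 0.359 0.019] [0.551 0.371 0.074]
bin top 0.7 [181. 257. 264. 287.] 1677 [0.515 0.265 0.025] [0.478 0.16  0.001] [0.56  0.394 0.039]
bin scene 0.63 [200. 318. 306. 410.] 3229 [0.51  0.278 0.024] [0.476 0.163 0.002] [0.561 0.399 0.036]
bin scene 0.53 [340. 290. 364. 309.] 358 [0.465 0.024 0.049] [ 0.438 -0.013  0.015] [0.499 0.027 0.072]
bin scene 0.46 [268. 216. 347. 297.] 1858 [ 0.64  -0.011  0.009] [ 0.611 -0.129  0.001] [0.677 0.1   0.1  ]
cradle scene 0.93 [329. 262. 403. 326.] 1740 [ 0.453 -0.068  0.021] [ 0.422 -0.137  0.001] [0.51  0.052 0.032]
cradle scene 0.69 [343. 211. 440. 235.] 555 [ 0.538 -0.315  0.012] [ 0.465 -0.352  0.   ] [ 0.708 -0.234  0.027]
stand top 0.9 [276. 214. 358. 246.] 1493 [ 0.643 -0.018  0.008] [ 0.611 -0.135 -0.   ] [0.675 0.099 0.102]
stand scene 0.89 [268. 213. 347. 295.] 1905 [ 0.64  -0.007  0.009] [ 0.612 -0.133  0.001] [0.681 0.101 0.099]
rod top 0.82 [386. 212. 430. 296.] 448 [ 0.548 -0.315  0.014] [ 0.456 -0.363  0.001] [ 0.708 -0.238  0.03 ]
rod scene 0.89 [342. 212. 438. 234.] 41
[... 1418 characters left out ...]
] [ 0.581 -0.467  0.018] [ 0.66  -0.398  0.199]
flask_round scene 0.54 [214. 366. 237. 390.] 321 [0.516 0.369 0.053] [0.492 0.35  0.018] [0.549 0.373 0.072]
dropper_bottle top 0.51 [240. 184. 255. 204.] 280 [0.754 0.207 0.076] [0.739 0.188 0.012] [0.781 0.232 0.108]
dropper_bottle scene 0.83 [199. 264. 224. 298.] 636 [0.75  0.22  0.057] [ 0.738  0.191 -0.   ] [0.828 0.237 0.105]
crucible top 0.54 [271. 186. 284. 203.] 153 [0.772 0.115 0.017] [ 0.749  0.094 -0.002] [0.788 0.133 0.04 ]
crucible scene 0.54 [230. 356. 250. 381.] 282 [0.519 0.327 0.054] [0.491 0.318 0.017] [0.55  0.33  0.072]
crucible scene 0.46 [231. 253. 248. 273.] 216 [0.775 0.11  0.023] [0.746 0.093 0.005] [0.788 0.131 0.036]
```

View pics/c1.png

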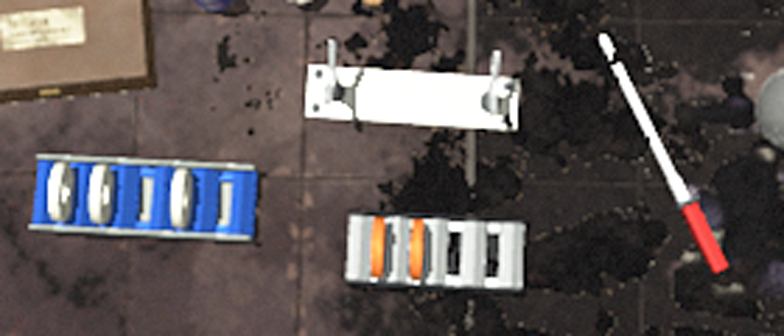

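View pics/c2.png

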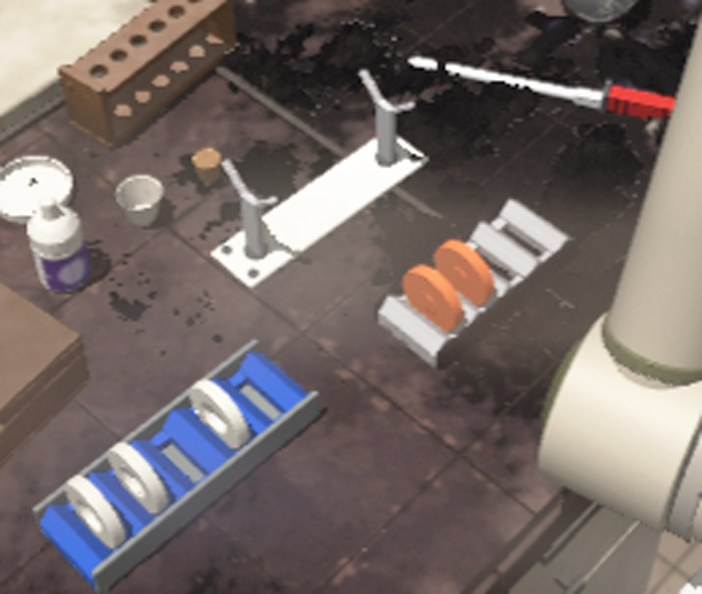

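```bash
cat > fit.py <<'E'
from h import *
from scipy.optimize import minimize
def boxp(L,W,H):
    return np.array([[x,y,z] for x in(-W/2,W/2) for y in(-L/2,L/2) for z in(0,H)])
def getm(c,q,near):
    best=None
    for r in spotter.trace(c,q):
        l,t,R_,b=r['rect']; m=r['pixels']
        e=np.hypot((l+R_)/2-near[0],(t+b)/2-near[1])
        if e<15 and (best is None or m.sum()>best.sum()): best=m
    return best
def hull(c,q,near):
    m=getm(c,q,near)
    if m is None: return None
    v,u=np.nonzero(m); return cv2.convexHull(np.c_[u,v].astype(np.int32))
S=4
def ras(h):
    im=np.zeros((480*S,640*S),np.uint8); cv2.fillConvexPoly(im,np.round((h.reshape(-1,2)+.5)*S).astype(np.int32),1); return im
def fit(hulls,body,x0):
    masks={}
    for c,h in hulls.items():
        im=np.zeros((480,640),np.uint8); cv2.fillConvexPoly(im,h,1); masks[c]=cv2.resize(im,None,fx=S,fy=S,interpolation=cv2.INTER_LINEAR)
    def cost(p):
        a=p[2]; P=body@np.array([[np.cos(a),np.sin(a),0],[-np.sin(a),np.cos(a),0],[0,0,1]])+[p[0],p[1],0]
        s=0
        for c in masks:
            r=ras(cv2.convexHull(proj(c,P).astype(np.float32))); 
            s+=1-(r&masks[c]).sum()/(r|masks[c]).sum()
        return s
    sim=np.array([x0,x0+np.array([.01,0,0]),x0+np.array([0,.01,0]),x0+np.array([0,0,.05])])
    r=minimize(cost,x0,method='Nelder-Mead',options=dict(initial_simplex=sim,xatol=1e-4,fatol=1e-5)); return r.x,r.fun
E
python3 - <<'E'
from fit import *
for c in ('top','scene'): vision.get_image(c)
for q,near,b,x0 in [('bin',{'top':(222,272),'scene':(253,364)},boxp(.243,.084,.034),[.518,.28,0]),
   ('cradle',{'top':(325,290),'scene':(366,294)},boxp(.193,.084,.029),[.465,-.045,0]),
   ('stand',{'top':(317,234),'scene':(307,256)},boxp(.24,.06,.008),[.643,-.018,0])]:
    H={}
    for c in near:
        h=hull(c,q,near[c])
        if h is None and q=='cradle' : h=hull(c,'blank_1',near[c])
        if h is not None: H[c]=h
    if q=='stand':
        for c in list(H):
            im,d=vision.get_image(c); m=getm(c,q,near[c]); v,u=np.nonzero(m); P=pts(c,np.c_[u,v],d); k=(P[:,2]<.014)
            H[c]=cv2.convexHull(np.c_[u,v][k].astype(np.int32))
    x0=np.array(x0)
    for sub in [H]+[{c:H[c]} for c in H]:
        x,f=fit(sub,b,x0); print(q,list(sub),np.round(x[:2],4),np.degrees(x[2]).round(2),round(f/len(sub),3))
E
```

```text
bin ['top', 'scene'] [0.5216 0.2769] -1.36 0.048
bin ['top'] [0.5217 0.2766] -1.01 0.05
bin ['scene'] [0.522 0.278] -1.31 0.046
cradle ['top', 'scene'] [ 0.4664 -0.046 ] -1.97 0.051
cradle ['top'] [ 0.4656 -0.0469] -2.13 0.043
cradle ['scene'] [ 0.4677 -0.0435] -1.68 0.045
stand ['scene'] [ 0.6495 -0.0205] -0.21 0.441
stand ['scene'] [ 0.6495 -0.0205] -0.21 0.441
```

Run:
```python
from h import *
for c in('top','scene'):
    P=np.load(f'{c}_stand.npy'); 
    b=P[(P[:,2]>.003)&(P[:,2]<.013)]
    r=cv2.minAreaRect((b[:,:2]*1000).astype(np.float32)); print(c,'base',r)
    f=P[P[:,2]>.03]
    for s in(1,-1):
        k=f[s*(f[:,1]+.018)>0]; print(' fork',s,len(k),np.median(k,0).round(4),k.min(0).round(3),k.max(0).round(3))
        print(np.round(k[np.argsort(k[:,2])][::max(1,len(k)//8)],3).tolist())
    P=np.load(f'{c}_rod.npy'); P=P[P[:,2]>.004]
    m=np.median(P,0)[:2]; u,s,v=np.linalg.svd(P[:,:2]-m,full_matrices=False); print('rod',m,v[0],np.degrees(np.arctan2(*v[0][::-1])), (P[:,:2]-m)@v[0] .min() if 0 else np.sort((P[:,:2]-m)@v[0])[[0,5,-6,-1]])
```

```text
top base ((642.648681640625, -19.195098876953125), (246.036865234375, 65.11285400390625), 87.53851318359375)
 fork 1 81 [0.6494 0.0693 0.0892] [0.614 0.064 0.032] [0.684 0.076 0.113]
[[0.636, 0.066, 0.032], [0.656, 0.064, 0.073], [0.644, 0.07, 0.082], [0.647, 0.07, 0.085], [0.658, 0.07, 0.089], [0.629, 0.071, 0.098], [0.668, 0.066, 0.101], [0.615, 0.074, 0.105], [0.616, 0.067, 0.113]]
 fork -1 65 [ 0.6394 -0.1059  0.0938] [ 0.604 -0.111  0.03 ] [ 0.67  -0.102  0.116]
[[0.63, -0.103, 0.03], [0.632, -0.106, 0.081], [0.625, -0.106, 0.086], [0.639, -0.106, 0.09], [0.654, -0.105, 0.094], [0.656, -0.111, 0.098], [0.606, -0.105, 0.102], [0.661, -0.108, 0.104], [0.604, -0.102, 0.116]]
rod [ 0.54614874 -0.31706222] [-0.90327168 -0.42906908] -154.5915041954935 [-0.18889117 -0.183114    0.10190811  0.10465022]
scene base ((676.5827026367188, -38.76512145996094), (287.6350402832031, 137.05606079101562), 88.1125259399414)
 fork 1 174 [0.6481 0.0748 0.0769] [0.613 0.067 0.03 ] [0.681 0.079 0.112]
[[0.646, 0.075, 0.03], [0.655, 0.076, 0.043], [0.656, 0.074, 0.053], [0.638, 0.072, 0.065], [0.635, 0.078, 0.076], [0.643, 0.076, 0.084], [0.631, 0.077, 0.09], [0.676, 0.068, 0.097], [0.679, 0.072, 0.105]]
 fork -1 158 [ 0.6405 -0.1007  0.0744] [ 0.616 -0.109  0.03 ] [ 0.672 -0.096  0.11 ]
[[0.626, -0.1, 0.03], [0.649, -0.101, 0.04], [0.64, -0.096, 0.05], [0.633, -0.1, 0.06], [0.632, -0.103, 0.073], [0.651, -0.104, 0.082], [0.637, -0.105, 0.087], [0.62, -0.097, 0.096], [0.671, -0.109, 0.106]]
rod [ 0.51876067 -0.32307516] [-0.9055679  -0.42420135] -154.89987818513924 [-0.21892282 -0.21326803  0.06091308  0.06354252]
```

```bash
cat > mv.py <<'E'
import sys,json
from h import *
from scipy.spatial.transform import Rotation as Ro
def rows(tgt,yaw,n,R=None,p=None,sag=(0,0,0)):
    """tgt TCP pos, yaw = world angle of tool y axis (deg); tool down"""
    s=env.observe(); p=np.array(s['position']) if p is None else np.array(p,float); R=np.array(s['tool_rot']) if R is None else R
    a=np.radians(yaw); y=np.array([np.cos(a),np.sin(a),0]); z=np.array([0,0,-1.]); T=np.c_[np.cross(y,z),y,z]
    out=[]; 
    tgt=np.array(tgt,float)
    for i in range(n):
        dp=(tgt-p)/(n-i); sh=R.T@dp/.04
        rv=Ro.from_matrix(R.T@T).as_rotvec()/(n-i)/.15
        r=[round(float(v),2 if n-i>1 else 3)+0. for v in list(sh)+list(rv)]; out.append(r)
        p=p+R@np.array(r[:3])*.04; R=R@Ro.from_rotvec(np.array(r[3:])*.15).as_matrix()
    mx=np.abs(np.array(out)).max(0); 
    print(json.dumps(out)); print('max',mx.round(2), 'end',p.round(4))
    return out,p,R
def stat():
    s=env.observe(); R=s['tool_rot']; print('t',round(s['time_s'],2),'pos',np.round(s['position'],4),'yaw',np.degrees(np.arctan2(R[1][1],R[0][1])).round(2),'tilt',np.round([R[0][2],R[1][2]],4),'w',round(s['grip_width'],4),'F',np.round(s['ft_force'],1),'q',np.round(s['q'],0))
if __name__=='__main__':
    a=[float(x) for x in sys.argv[1:]]; stat(); rows(a[:3],a[3],int(a[4]))
E
python3 mv.py .4686 .0175 .15 -92 16
```

```text
t 1.6 pos [ 0.2371 -0.4962  0.2313] yaw -64.46 tilt [-0.      0.0001] w 0.0852 F [-0.7  0.2  0.1] q [-77.  22.  74.   0.  84. -12.]
[[0.67, -0.57, 0.13, 0.0, 0.0, 0.2], [0.66, -0.59, 0.13, 0.0, 0.0, 0.2], [0.64, -0.61, 0.13, 0.0, 0.0, 0.2], [0.62, -0.63, 0.13, 0.0, 0.0, 0.2], [0.6, -0.64, 0.13, 0.0, 0.0, 0.2], [0.58, -0.66, 0.13, 0.0, 0.0, 0.2], [0.56, -0.68, 0.13, 0.0, 0.0, 0.2], [0.54, -0.7, 0.12, 0.0, 0.0, 0.2], [0.52, -0.71, 0.13, 0.0, 0.0, 0.2], [0.5, -0.73, 0.12, 0.0, 0.0, 0.2], [0.47, -0.74, 0.13, 0.0, 0.0, 0.2], [0.45, -0.75, 0.12, 0.0, 0.0, 0.2], [0.43, -0.77, 0.13, 0.0, 0.0, 0.2], [0.4, -0.78, 0.12, 0.0, 0.0, 0.2], [0.38, -0.79, 0.13, 0.0, 0.0, 0.2], [0.36, -0.804, 0.123, 0.0, 0.0, 0.205]]
max [0.67 0.8  0.13 0.   0.   0.2 ] end [0.4686 0.0175 0.15  ]
```

{"fn": "jog_arm", "kwargs": {"plan": [[[0.67, -0.57, 0.13, 0, 0, 0.2], [0.66, -0.59, 0.13, 0, 0, 0.2], [0.64, -0.61, 0.13, 0, 0, 0.2], [0.62, -0.63, 0.13, 0, 0, 0.2], [0.6, -0.64, 0.13, 0, 0, 0.2], [0.58, -0.66, 0.13, 0, 0, 0.2], [0.56, -0.68, 0.13, 0, 0, 0.2], [0.54, -0.7, 0.12, 0, 0, 0.2], [0.52, -0.71, 0.13, 0, 0, 0.2], [0.5, -0.73, 0.12, 0, 0, 0.2]]], "grip": -0.3, "squeeze": 30}}

```text
time_s: 2.6
position: [0.3826, -0.1734, 0.1801]
tool_rot: [[0.99, 0.144, 0.0], [0.144, -0.99, -0.0], [0.0, 0.0, -1.0]]
ft_force: [1.1, -0.3, -0.2]
grip_width: 0.0297
```

{"fn": "jog_arm", "kwargs": {"plan": [[[0.47, -0.74, 0.13, 0, 0, 0.2], [0.45, -0.75, 0.12, 0, 0, 0.2], [0.43, -0.77, 0.13, 0, 0, 0.2], [0.4, -0.78, 0.12, 0, 0, 0.2], [0.38, -0.79, 0.13, 0, 0, 0.2], [0.36, -0.804, 0.123, 0, 0, 0.205], [0, 0, 0, 0, 0, 0], [0, 0, 0, 0, 0, 0]]]}}

```text
time_s: 3.4
position: [0.4686, 0.0178, 0.1499]
tool_rot: [[0.999, -0.033, -0.0], [-0.033, -0.999, -0.0], [-0.0, 0.0, -1.0]]
ft_force: [0.2, 0.0, 0.3]
grip_width: 0.0301
```

```bash
python3 mv.py .4686 .0175 .044 -92 6
```

```text
t 3.4 pos [0.4686 0.0178 0.1499] yaw -91.89 tilt [-0.0003 -0.0002] w 0.0301 F [0.2 0.  0.3] q [-12.  19.  94.  -0.  67.  80.]
[[0.0, 0.0, 0.44, 0.0, 0.0, 0.0], [0.0, 0.0, 0.44, 0.0, 0.0, 0.0], [0.0, 0.0, 0.44, 0.0, 0.0, 0.0], [0.0, 0.0, 0.44, 0.0, 0.0, 0.0], [0.0, 0.0, 0.44, 0.0, 0.0, 0.01], [0.002, 0.006, 0.448, 0.001, 0.002, 0.003]]
max [0.   0.01 0.45 0.   0.   0.01] end [0.4686 0.0175 0.044 ]
```

{"fn": "jog_arm", "kwargs": {"plan": [[[0, 0, 0.53, 0, 0, 0], [0, 0, 0.53, 0, 0, 0], [0, 0, 0.53, 0, 0, 0], [0, 0, 0.53, 0, 0, 0], [0, 0, 0.53, 0, 0, 0], [0, 0, 0, 0, 0, 0]]]}}

```text
time_s: 4.0
position: [0.4673, 0.0165, 0.0425]
tool_rot: [[0.999, -0.036, -0.004], [-0.036, -0.999, 0.001], [-0.004, -0.001, -1.0]]
ft_force: [0.6, 0.5, 0.4]
grip_width: 0.03
```

{"fn": "jog_arm", "kwargs": {"plan": [[[0, 0, 0, 0, 0, 0], [0, 0, 0, 0, 0, 0], [0, 0, 0, 0, 0, 0], [0, 0, 0, 0, 0, 0], [0, 0, 0, 0, 0, 0]]], "grip": -1, "squeeze": 30}}

```text
time_s: 4.5
position: [0.469, 0.0173, 0.0447]
tool_rot: [[0.999, -0.035, 0.002], [-0.035, -0.999, -0.001], [0.002, 0.0, -1.0]]
ft_force: [-0.4, 0.1, 7.2]
grip_width: 0.0117
```

```bash
python3 -c "
from mv import *
snap('scene','g1');stat()"
```

```text
t 4.55 pos [0.469  0.0173 0.0448] yaw -91.99 tilt [ 0.0016 -0.0006] w 0.0113 F [-0.8 -1.3  6.5] q [-12.  28. 102.  -0.  50.  80.]
```

View pics/g1.png

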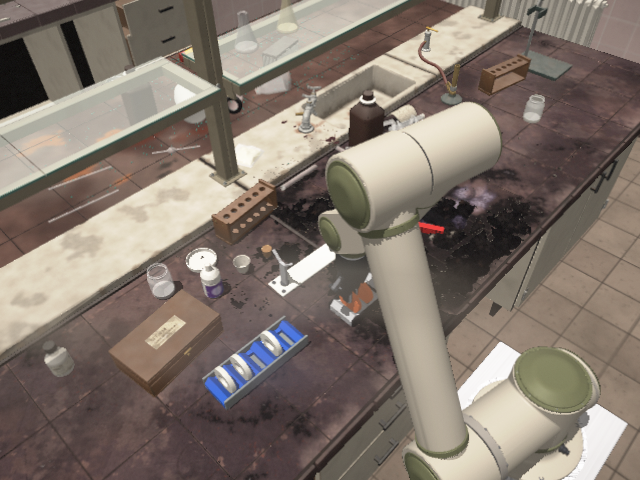

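Grasp width is 11.3 mm, so the disc is held. Next I lift it and carry it to the bin's middle slot.

{"fn": "jog_arm", "kwargs": {"plan": [[[0, 0, -0.3, 0, 0, 0], [0, 0, -0.5, 0, 0, 0], [0, 0, -0.5, 0, 0, 0], [0, 0, -0.5, 0, 0, 0], [0, 0, -0.45, 0, 0, 0], [0, 0, 0, 0, 0, 0]]]}}

```text
time_s: 5.15
position: [0.4695, 0.0174, 0.1359]
tool_rot: [[0.999, -0.035, 0.004], [-0.035, -0.999, -0.001], [0.004, 0.001, -1.0]]
ft_force: [-0.2, 0.6, -0.3]
grip_width: 0.0116
```

```bash
python3 mv.py .5216 .277 .125 -91.4 9
```

```text
t 5.15 pos [0.4695 0.0174 0.1359] yaw -91.99 tilt [ 0.0042 -0.0008] w 0.0116 F [-0.2  0.6 -0.3] q [-12.  20.  96.   0.  65.  80.]
[[0.12, -0.73, 0.03, 0.0, 0.0, -0.01], [0.12, -0.72, 0.03, 0.0, 0.0, -0.01], [0.12, -0.73, 0.03, 0.0, 0.0, -0.01], [0.12, -0.72, 0.03, 0.0, 0.0, -0.01], [0.12, -0.73, 0.03, 0.0, -0.01, -0.01], [0.13, -0.72, 0.03, 0.0, 0.0, 0.0], [0.13, -0.73, 0.03, 0.0, -0.01, -0.01], [0.13, -0.72, 0.03, 0.0, 0.0, 0.0], [0.12, -0.725, 0.031, 0.005, -0.008, -0.009]]
max [0.13 0.73 0.03 0.   0.01 0.01] end [0.5216 0.277  0.125 ]
```

{"fn": "jog_arm", "kwargs": {"plan": [[[0.12, -0.73, 0.03, 0, 0, -0.01], [0.12, -0.72, 0.03, 0, 0, -0.01], [0.12, -0.73, 0.03, 0, 0, -0.01], [0.12, -0.72, 0.03, 0, 0, -0.01], [0.12, -0.73, 0.03, 0, 0, -0.01], [0.13, -0.72, 0.03, 0, 0, -0.01], [0.13, -0.73, 0.03, 0, 0, -0.01], [0.13, -0.72, 0.03, 0, 0, 0], [0.12, -0.725, 0.03, 0, 0, 0], [0, 0, 0, 0, 0, 0]]]}}

```text
time_s: 6.15
position: [0.5202, 0.2797, 0.1216]
tool_rot: [[1.0, -0.021, -0.001], [-0.021, -1.0, 0.0], [-0.001, -0.0, -1.0]]
ft_force: [0.6, 0.0, -0.3]
grip_width: 0.0116
```

```bash
python3 -c "
from mv import *
im,d=snap('scene','g2');stat()
a=cv2.resize(im[250:430,180:400],None,fx=3,fy=3);cv2.imwrite('pics/g2c.png',a[:,:,::-1])"; python3 mv.py .5216 .277 .0460 -91.4 5
```

```text
t 6.2 pos [0.52   0.2781 0.1217] yaw -91.27 tilt [-0.0018 -0.0006] w 0.0113 F [ 0.6 -0.  -0.8] q [ 17.  31.  77.  -0.  71. 108.]
t 6.2 pos [0.52   0.2781 0.1217] yaw -91.27 tilt [-0.0018 -0.0006] w 0.0113 F [ 0.6 -0.  -0.8] q [ 17.  31.  77.  -0.  71. 108.]
[[0.01, 0.01, 0.38, 0.0, 0.0, 0.0], [0.01, 0.0, 0.38, 0.0, 0.0, 0.0], [0.01, 0.01, 0.38, 0.0, 0.0, 0.01], [0.01, 0.0, 0.38, 0.0, 0.01, 0.0], [0.004, 0.005, 0.373, 0.004, 0.002, 0.005]]
max [0.01 0.01 0.38 0.   0.01 0.01] end [0.5216 0.277  0.046 ]
```

View pics/g2c.png

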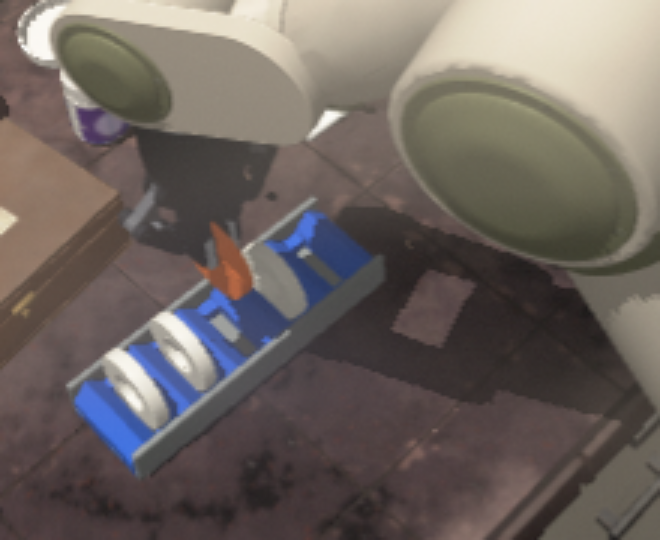

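The disc is held over the middle slot, at about (230,265) in the crop. I lower it.

{"fn": "jog_arm", "kwargs": {"plan": [[[0.02, 0.01, 0.4, 0, 0, 0.01], [0.02, 0.01, 0.4, 0, 0, 0], [0, 0.01, 0.4, 0, 0, 0.01], [0, 0, 0.3, 0, 0, 0], [0, 0, 0, 0, 0, 0], [0, 0, 0, 0, 0, 0]]]}}

```text
time_s: 6.8
position: [0.5223, 0.2755, 0.0634]
tool_rot: [[1.0, -0.028, -0.0], [-0.028, -1.0, -0.0], [-0.0, 0.0, -1.0]]
ft_force: [-0.6, -0.2, 0.7]
grip_width: 0.0113
```

```bash
python3 mv.py .5216 .277 .046 -91.4 3
```

```text
t 6.8 pos [0.5223 0.2755 0.0634] yaw -91.59 tilt [-0.     -0.0001] w 0.0113 F [-0.6 -0.2  0.7] q [ 16.  35.  81.  -0.  64. 108.]
[[-0.01, -0.01, 0.14, 0.0, 0.0, -0.01], [0.0, -0.01, 0.15, 0.0, 0.0, -0.01], [-0.008, -0.017, 0.145, 0.0, 0.0, -0.003]]
max [0.01 0.02 0.15 0.   0.   0.01] end [0.5216 0.277  0.046 ]
```

{"fn": "jog_arm", "kwargs": {"plan": [[[0, -0.02, 0.12, 0, 0, 0], [0, 0, 0.12, 0, 0, 0], [0, 0, 0, 0, 0, 0], [0, 0, 0, 0, 0, 0], [0, 0, 0, 0, 0, 0]]]}}

```text
time_s: 7.3
position: [0.5222, 0.2767, 0.0537]
tool_rot: [[1.0, -0.027, 0.0], [-0.027, -1.0, 0.0], [0.0, -0.0, -1.0]]
ft_force: [-0.6, 0.2, 0.1]
grip_width: 0.0112
```

{"fn": "jog_arm", "kwargs": {"plan": [[[0, 0, 0, 0, 0, 0]]]}}

```text
time_s: 7.4
position: [0.5222, 0.2767, 0.0537]
tool_rot: [[1.0, -0.027, 0.0], [-0.027, -1.0, 0.0], [0.0, -0.0, -1.0]]
ft_force: [0.3, 0.8, -0.8]
grip_width: 0.0114
```

{"fn": "jog_arm", "kwargs": {"plan": [[[0, 0, 0.1, 0, 0, 0], [0, 0, 0.1, 0, 0, 0], [0, 0, 0, 0, 0, 0], [0, 0, 0, 0, 0, 0], [0, 0, 0, 0, 0, 0]]]}}

```text
time_s: 7.9
position: [0.522, 0.2768, 0.0455]
tool_rot: [[1.0, -0.027, -0.0], [-0.027, -1.0, 0.0], [-0.0, -0.0, -1.0]]
ft_force: [-0.5, 2.7, -1.3]
grip_width: 0.0115
```

{"fn": "jog_arm", "kwargs": {"plan": [[[0, 0, 0, 0, 0, 0], [0, 0, 0, 0, 0, 0], [0, 0, 0, 0, 0, 0], [0, 0, -0.3, 0, 0, 0], [0, 0, -0.5, 0, 0, 0], [0, 0, -0.5, 0, 0, 0], [0, 0, -0.5, 0, 0, 0], [0, 0, -0.3, 0, 0, 0]]], "grip": -0.36}}

```text
time_s: 8.7
position: [0.5226, 0.2768, 0.1321]
tool_rot: [[1.0, -0.027, 0.003], [-0.027, -1.0, 0.001], [0.003, -0.001, -1.0]]
ft_force: [-0.1, 0.2, 1.0]
grip_width: 0.0279
```

```bash
python3 mv.py .4671 -.0246 .13 -92 10
```

```text
t 8.7 pos [0.5226 0.2768 0.1321] yaw -91.57 tilt [0.0027 0.0007] w 0.0279 F [-0.1  0.2  1. ] q [ 16.  31.  77.  -0.  73. 108.]
[[-0.12, 0.76, 0.0, 0.0, 0.0, 0.01], [-0.12, 0.76, 0.0, 0.0, 0.0, 0.0], [-0.12, 0.76, 0.01, 0.0, 0.0, 0.01], [-0.11, 0.76, 0.0, 0.0, 0.0, 0.0], [-0.12, 0.76, 0.01, 0.0, 0.0, 0.01], [-0.11, 0.75, 0.0, 0.0, 0.0, 0.0], [-0.11, 0.76, 0.01, 0.0, 0.0, 0.01], [-0.11, 0.75, 0.0, 0.0, -0.01, 0.0], [-0.12, 0.76, 0.01, 0.0, 0.0, 0.01], [-0.114, 0.754, 0.002, -0.005, -0.008, 0.0]]
max [0.12 0.76 0.01 0.   0.01 0.01] end [ 0.4671 -0.0246  0.13  ]
```

{"fn": "jog_arm", "kwargs": {"plan": [[[-0.12, 0.76, 0, 0, 0, 0.01], [-0.12, 0.76, 0, 0, 0, 0], [-0.12, 0.76, 0, 0, 0, 0.01], [-0.11, 0.76, 0, 0, 0, 0], [-0.12, 0.76, 0, 0, 0, 0.01], [-0.11, 0.75, 0, 0, 0, 0], [-0.11, 0.76, 0, 0, 0, 0.01], [-0.11, 0.75, 0, 0, 0, 0], [-0.11, 0.76, 0, 0, 0, 0.01], [-0.11, 0.754, 0, 0, 0, 0]]]}}

```text
time_s: 9.7
position: [0.4667, -0.026, 0.13]
tool_rot: [[0.999, -0.035, 0.0], [-0.035, -0.999, -0.0], [0.0, 0.0, -1.0]]
ft_force: [-0.4, 0.0, 0.7]
grip_width: 0.0271
```

{"fn": "jog_arm", "kwargs": {"plan": [[[0, 0, 0, 0, 0, 0], [0, 0, 0, 0, 0, 0], [0, 0, 0, 0, 0, 0]]]}}

```text
time_s: 10.0
position: [0.4672, -0.0241, 0.1298]
tool_rot: [[0.999, -0.034, 0.0], [-0.034, -0.999, 0.0], [0.0, -0.0, -1.0]]
ft_force: [0.6, -0.1, -0.1]
grip_width: 0.028
```

```bash
python3 -c "
from mv import *
im,d=snap('top','g3');im2,d=snap('scene','g3s');stat()
a=cv2.resize(im[240:310,170:280],None,fx=5,fy=5);b=cv2.resize(im2[250:430,180:400],None,fx=2,fy=2);cv2.imwrite('pics/g3c.png',np.vstack([a[:,:440],b])[:,:,::-1])";  python3 mv.py .4671 -.0246 .044 -92 5
```

```text
t 10.1 pos [ 0.4672 -0.0239  0.1297] yaw -91.93 tilt [-0.      0.0001] w 0.0275 F [-0.1 -0.8 -0.2] q [-17.  20.  96.   0.  64.  74.]
t 10.1 pos [ 0.4672 -0.0239  0.1297] yaw -91.93 tilt [-0.      0.0001] w 0.0275 F [-0.1 -0.8 -0.2] q [-17.  20.  96.   0.  64.  74.]
[[0.0, 0.0, 0.43, 0.0, 0.0, 0.0], [0.0, 0.0, 0.43, 0.0, 0.0, 0.0], [0.0, 0.01, 0.43, 0.0, 0.0, 0.0], [0.0, 0.0, 0.43, 0.0, 0.0, 0.0], [-0.002, 0.008, 0.422, -0.001, 0.0, 0.008]]
max [0.   0.01 0.43 0.   0.   0.01] end [ 0.4671 -0.0246  0.044 ]
```

View pics/g3c.png

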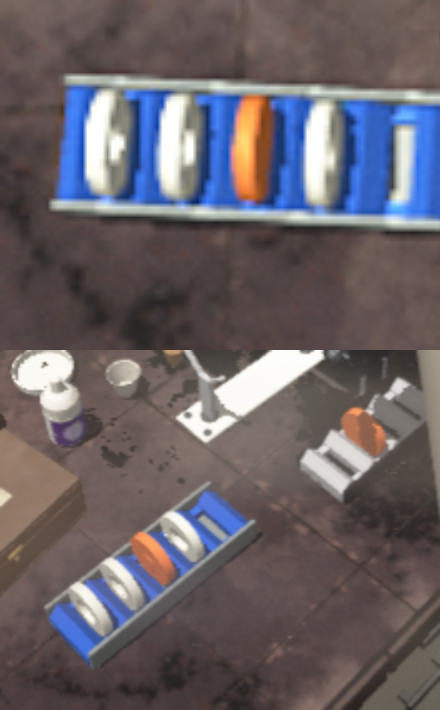

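The first disc is seated in the bin's middle slot, at (252,147) in the upper crop. On to the second disc.

{"fn": "jog_arm", "kwargs": {"plan": [[[0, 0, 0.43, 0, 0, 0], [0, 0.01, 0.43, 0, 0, 0], [0, 0, 0.43, 0, 0, 0], [0, 0.005, 0.43, 0, 0, 0], [0, 0, 0.42, 0, 0, 0], [0, 0, 0, 0, 0, 0], [0, 0, 0, 0, 0, 0]]]}}

```text
time_s: 10.8
position: [0.4673, -0.0249, 0.0443]
tool_rot: [[0.999, -0.034, -0.0], [-0.034, -0.999, 0.0], [-0.0, -0.0, -1.0]]
ft_force: [0.0, 0.7, 0.3]
grip_width: 0.0274
```

{"fn": "jog_arm", "kwargs": {"plan": [[[0, 0, 0, 0, 0, 0], [0, 0, 0, 0, 0, 0], [0, 0, 0, 0, 0, 0], [0, 0, 0, 0, 0, 0], [0, 0, 0, 0, 0, 0]]], "grip": -1}}

```text
time_s: 11.3
position: [0.4676, -0.0253, 0.0447]
tool_rot: [[0.999, -0.035, 0.002], [-0.035, -0.999, -0.0], [0.002, 0.0, -1.0]]
ft_force: [-0.5, 0.4, 6.5]
grip_width: 0.0115
```

{"fn": "jog_arm", "kwargs": {"plan": [[[0, 0, -0.3, 0, 0, 0], [0, 0, -0.5, 0, 0, 0], [0, 0, -0.5, 0, 0, 0], [0, 0, -0.5, 0, 0, 0], [0, 0, -0.2, 0, 0, 0], [0, 0, 0, 0, 0, 0], [0, 0, 0, 0, 0, 0]]]}}

```text
time_s: 12.0
position: [0.4667, -0.0253, 0.1233]
tool_rot: [[0.999, -0.035, -0.001], [-0.035, -0.999, 0.0], [-0.001, -0.0, -1.0]]
ft_force: [-0.0, -0.4, -0.3]
grip_width: 0.0113
```

```bash
python3 mv.py .5195 .1893 .125 -91.4 9
```

```text
t 12.0 pos [ 0.4667 -0.0253  0.1233] yaw -92.01 tilt [-0.0011  0.0003] w 0.0113 F [-0.  -0.4 -0.3] q [-18.  21.  97.  -0.  63.  74.]
[[0.13, -0.6, 0.0, 0.0, 0.0, -0.01], [0.13, -0.6, -0.01, 0.0, 0.0, -0.01], [0.13, -0.6, 0.0, 0.0, 0.0, -0.01], [0.13, -0.6, -0.01, 0.0, 0.0, -0.01], [0.13, -0.6, 0.0, 0.0, 0.0, -0.01], [0.13, -0.6, -0.01, 0.0, 0.0, -0.01], [0.13, -0.6, 0.0, 0.0, 0.0, 0.0], [0.13, -0.6, -0.01, 0.0, 0.0, -0.01], [0.122, -0.601, -0.002, -0.002, 0.007, -0.001]]
max [0.13 0.6  0.01 0.   0.01 0.01] end [0.5195 0.1893 0.125 ]
```

{"fn": "jog_arm", "kwargs": {"plan": [[[0.13, -0.6, 0, 0, 0, -0.01], [0.13, -0.6, 0, 0, 0, -0.01], [0.13, -0.6, 0, 0, 0, -0.01], [0.13, -0.6, 0, 0, 0, -0.01], [0.13, -0.6, 0, 0, 0, -0.01], [0.13, -0.6, 0, 0, 0, -0.01], [0.13, -0.6, 0, 0, 0, 0], [0.13, -0.6, 0, 0, 0, -0.01], [0.12, -0.6, 0, 0, 0, 0]]]}}

```text
time_s: 12.9
position: [0.5195, 0.1901, 0.1226]
tool_rot: [[1.0, -0.024, -0.002], [-0.024, -1.0, -0.0], [-0.002, 0.0, -1.0]]
ft_force: [0.2, -0.5, -0.0]
grip_width: 0.0111
```

{"fn": "jog_arm", "kwargs": {"plan": [[[0, 0, 0.45, 0, 0, 0], [0, 0, 0.45, 0, 0, 0], [0, 0, 0.4, 0, 0, 0], [0, 0, 0.4, 0, 0, 0], [0, 0, 0, 0, 0, 0], [0, 0, 0, 0, 0, 0], [0, 0, 0, 0, 0, 0]]]}}

```text
time_s: 13.6
position: [0.5201, 0.1892, 0.0565]
tool_rot: [[1.0, -0.024, 0.001], [-0.024, -1.0, 0.0], [0.001, -0.0, -1.0]]
ft_force: [-0.7, -0.3, -0.1]
grip_width: 0.0112
```

```bash
python3 mv.py .5195 .1893 .0455 -91.4 2
```

```text
t 13.6 pos [0.5201 0.1892 0.0565] yaw -91.4 tilt [0.0008 0.0001] w 0.0112 F [-0.7 -0.3 -0.1] q [ 8. 33. 88. -0. 59. 99.]
[[-0.01, 0.0, 0.14, 0.0, 0.0, 0.0], [-0.006, -0.002, 0.134, -0.001, -0.005, 0.0]]
max [0.01 0.   0.14 0.   0.   0.  ] end [0.5195 0.1893 0.0455]
```

{"fn": "jog_arm", "kwargs": {"plan": [[[0, 0, 0.13, 0, 0, 0], [0, 0, 0.14, 0, 0, 0], [0, 0, 0, 0, 0, 0], [0, 0, 0, 0, 0, 0]]]}}

```text
time_s: 14.0
position: [0.5197, 0.1892, 0.045]
tool_rot: [[1.0, -0.024, -0.0], [-0.024, -1.0, -0.0], [-0.0, 0.0, -1.0]]
ft_force: [-0.4, -0.6, 0.2]
grip_width: 0.0117
```

{"fn": "jog_arm", "kwargs": {"plan": [[[0, 0, 0, 0, 0, 0], [0, 0, 0, 0, 0, 0], [0, 0, 0, 0, 0, 0], [0, 0, -0.3, 0, 0, 0], [0, 0, -0.5, 0, 0, 0], [0, 0, -0.5, 0, 0, 0], [0, 0, -0.5, 0, 0, 0], [0, 0, -0.2, 0, 0, 0], [0.01, -0.5, 0, 0, 0, 0], [0.01, -0.6, 0, 0, 0, 0]]], "grip": -0.36}}

```text
time_s: 15.0
position: [0.5218, 0.2331, 0.1257]
tool_rot: [[1.0, -0.026, 0.001], [-0.026, -1.0, 0.0], [0.001, -0.0, -1.0]]
ft_force: [0.3, 0.2, -0.4]
grip_width: 0.0275
```

{"fn": "jog_arm", "kwargs": {"plan": [[[0, 0, 0, 0, 0, 0], [0, 0, 0, 0, 0, 0], [0, 0, 0, 0, 0, 0]]]}}

```text
time_s: 15.3
position: [0.5216, 0.2325, 0.1251]
tool_rot: [[1.0, -0.025, -0.001], [-0.025, -1.0, -0.0], [-0.0, 0.0, -1.0]]
ft_force: [-0.0, -0.1, 1.4]
grip_width: 0.0271
```

```bash
python3 mv.py .5206 .2332 .044 -91.4 5
```

```text
t 15.3 pos [0.5216 0.2325 0.1251] yaw -91.43 tilt [-0.0005 -0.0003] w 0.0271 F [-0.  -0.1  1.4] q [ 12.  29.  80.  -0.  70. 104.]
[[0.0, 0.0, 0.41, 0.0, 0.0, 0.0], [-0.01, 0.0, 0.4, 0.0, 0.0, 0.0], [0.0, -0.01, 0.41, 0.0, 0.0, 0.0], [-0.01, 0.0, 0.4, 0.0, 0.0, 0.0], [-0.004, -0.006, 0.407, 0.002, 0.003, -0.003]]
max [0.01 0.01 0.41 0.   0.   0.  ] end [0.5206 0.2332 0.044 ]
```

{"fn": "jog_arm", "kwargs": {"plan": [[[0, 0, 0.41, 0, 0, 0], [-0.01, 0, 0.4, 0, 0, 0], [0, -0.01, 0.41, 0, 0, 0], [-0.01, 0, 0.4, 0, 0, 0], [0, -0.01, 0.41, 0, 0, 0], [0, 0, 0, 0, 0, 0], [0, 0, 0, 0, 0, 0]]]}}

```text
time_s: 16.0
position: [0.5211, 0.2335, 0.0443]
tool_rot: [[1.0, -0.025, -0.0], [-0.025, -1.0, -0.0], [-0.0, 0.0, -1.0]]
ft_force: [-0.5, -0.1, 0.6]
grip_width: 0.0274
```

{"fn": "jog_arm", "kwargs": {"plan": [[[0, 0, 0, 0, 0, 0], [0, 0, 0, 0, 0, 0], [0, 0, 0, 0, 0, 0], [0, 0, 0, 0, 0, 0], [0, 0, 0, 0, 0, 0]]], "grip": -1}}

```text
time_s: 16.5
position: [0.5215, 0.2339, 0.045]
tool_rot: [[1.0, -0.024, 0.002], [-0.024, -1.0, 0.0], [0.002, -0.0, -1.0]]
ft_force: [0.1, -2.4, 6.0]
grip_width: 0.011
```

{"fn": "jog_arm", "kwargs": {"plan": [[[0, 0, -0.3, 0, 0, 0], [0, 0, -0.5, 0, 0, 0], [0, 0, -0.5, 0, 0, 0], [0, 0, -0.5, 0, 0, 0], [0, 0, -0.2, 0, 0, 0], [0, 0, 0, 0, 0, 0], [0, 0, 0, 0, 0, 0]]]}}

```text
time_s: 17.2
position: [0.5205, 0.2339, 0.1234]
tool_rot: [[1.0, -0.024, -0.001], [-0.024, -1.0, -0.0], [-0.001, 0.0, -1.0]]
ft_force: [-0.2, 0.7, -0.9]
grip_width: 0.0113
```

```bash
python3 -c "
from math import *
for y in(-63,-21,21,63): print(y,.4664+y/1e3*sin(radians(2)),-.0464+y/1e3*cos(radians(2)))"; python3 mv.py .4642 -.1089 .124 -92 10
```

```text
-63 0.4642013317077424 -0.10936162210220303
-21 0.4656671105692475 -0.067387207367401
21 0.4671328894307525 -0.025412792632598984
63 0.46859866829225755 0.016561622102203036
t 17.2 pos [0.5205 0.2339 0.1234] yaw -91.4 tilt [-0.0012 -0.0002] w 0.0113 F [-0.2  0.7 -0.9] q [ 12.  29.  81.   0.  70. 104.]
[[-0.12, 0.86, 0.0, 0.0, 0.0, 0.01], [-0.12, 0.86, 0.0, 0.0, 0.0, 0.01], [-0.12, 0.86, 0.0, 0.0, 0.0, 0.01], [-0.12, 0.86, 0.0, 0.0, 0.0, 0.01], [-0.11, 0.86, 0.0, 0.0, 0.0, 0.0], [-0.11, 0.86, 0.0, 0.0, 0.0, 0.01], [-0.11, 0.86, 0.0, 0.0, 0.0, 0.0], [-0.11, 0.86, 0.0, 0.0, 0.0, 0.01], [-0.12, 0.86, -0.01, 0.0, 0.0, 0.0], [-0.111, 0.869, -0.002, 0.001, 0.008, 0.01]]
max [0.12 0.87 0.01 0.   0.01 0.01] end [ 0.4642 -0.1089  0.124 ]
```

{"fn": "jog_arm", "kwargs": {"plan": [[[-0.12, 0.86, 0, 0, 0, 0.01], [-0.12, 0.86, 0, 0, 0, 0.01], [-0.12, 0.86, 0, 0, 0, 0.01], [-0.12, 0.86, 0, 0, 0, 0.01], [-0.11, 0.86, 0, 0, 0, 0], [-0.11, 0.86, 0, 0, 0, 0.01], [-0.11, 0.86, 0, 0, 0, 0], [-0.11, 0.86, 0, 0, 0, 0.01], [-0.12, 0.86, 0, 0, 0, 0], [-0.11, 0.87, 0, 0, 0, 0.01]]]}}

```text
time_s: 18.2
position: [0.4638, -0.11, 0.1231]
tool_rot: [[0.999, -0.035, -0.002], [-0.035, -0.999, 0.001], [-0.002, -0.001, -1.0]]
ft_force: [-0.4, -0.8, -0.3]
grip_width: 0.0112
```

{"fn": "jog_arm", "kwargs": {"plan": [[[0, 0, 0.45, 0, 0, 0], [0, 0, 0.45, 0, 0, 0], [0, 0, 0.4, 0, 0, 0], [0, 0, 0.35, 0, 0, 0], [0, 0, 0, 0, 0, 0], [0, 0, 0, 0, 0, 0], [0, 0, 0, 0, 0, 0]]]}}

```text
time_s: 18.9
position: [0.4649, -0.109, 0.0584]
tool_rot: [[0.999, -0.035, 0.001], [-0.035, -0.999, -0.0], [0.001, 0.0, -1.0]]
ft_force: [-0.1, 0.7, -1.1]
grip_width: 0.0114
```

```bash
python3 mv.py .4642 -.1092 .0455 -92 2; python3 -c "
from mv import *
im,d=snap('scene','g4')
a=cv2.resize(im[240:340,310:420],None,fx=5,fy=5);cv2.imwrite('pics/g4c.png',a[:,:,::-1])"
```

```text
t 18.9 pos [ 0.4649 -0.109   0.0584] yaw -92.0 tilt [ 0.0006 -0.0003] w 0.0114 F [-0.1  0.7 -1.1] q [-27.  27. 100.   0.  53.  65.]
[[-0.01, 0.0, 0.16, 0.0, 0.0, 0.0], [-0.007, 0.006, 0.163, 0.002, -0.004, 0.0]]
max [0.01 0.01 0.16 0.   0.   0.  ] end [ 0.4642 -0.1092  0.0455]
```

View pics/g4c.png

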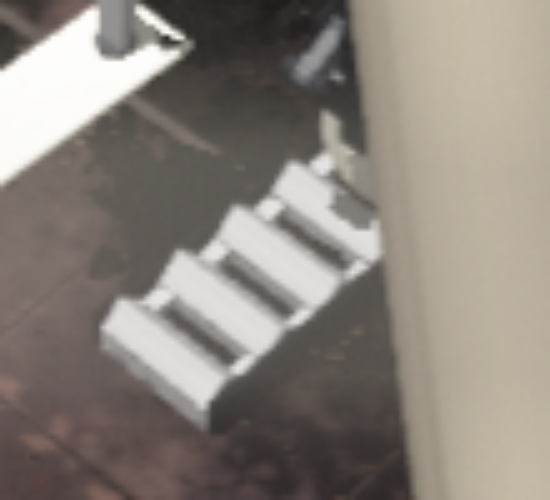

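{"fn": "jog_arm", "kwargs": {"plan": [[[0, 0, 0.16, 0, 0, 0], [0, 0.005, 0.16, 0, 0, 0], [0, 0, 0, 0, 0, 0], [0, 0, 0, 0, 0, 0]]]}}

```text
time_s: 19.35
position: [0.4647, -0.1091, 0.0449]
tool_rot: [[0.999, -0.035, 0.0], [-0.035, -0.999, 0.0], [0.0, -0.0, -1.0]]
ft_force: [0.6, 0.4, -0.4]
grip_width: 0.0112
```

{"fn": "jog_arm", "kwargs": {"plan": [[[0, 0, 0, 0, 0, 0], [0, 0, 0, 0, 0, 0], [0, 0, 0, 0, 0, 0], [0, 0, -0.3, 0, 0, 0], [0, 0, -0.5, 0, 0, 0], [0, 0, -0.5, 0, 0, 0], [0, 0, -0.5, 0, 0, 0], [0, 0, -0.2, 0, 0, 0]]], "grip": -0.36}}

```text
time_s: 20.15
position: [0.4651, -0.1093, 0.1267]
tool_rot: [[0.999, -0.035, 0.002], [-0.035, -0.999, -0.001], [0.002, 0.001, -1.0]]
ft_force: [-0.3, 1.0, -0.2]
grip_width: 0.0272
```

```bash
python3 mv.py .5227 .3215 .126 -91.4 13
```

```text
t 20.15 pos [ 0.4651 -0.1093  0.1267] yaw -92.0 tilt [ 0.0022 -0.0012] w 0.0272 F [-0.3  1.  -0.2] q [-27.  21.  95.  -0.  64.  65.]
[[0.08, -0.83, 0.0, 0.0, 0.0, -0.01], [0.08, -0.83, 0.0, 0.0, 0.0, 0.0], [0.08, -0.83, 0.0, 0.0, 0.0, -0.01], [0.09, -0.83, 0.0, 0.0, 0.0, 0.0], [0.08, -0.83, 0.0, 0.0, 0.0, -0.01], [0.09, -0.83, 0.0, 0.0, 0.0, 0.0], [0.09, -0.83, 0.0, 0.0, 0.0, -0.01], [0.09, -0.83, 0.0, 0.0, 0.0, 0.0], [0.09, -0.83, 0.0, 0.0, 0.0, -0.01], [0.09, -0.83, 0.0, 0.0, 0.0, 0.0], [0.08, -0.84, 0.0, 0.0, -0.01, -0.01], [0.09, -0.83, 0.0, 0.0, 0.0, 0.0], [0.086, -0.838, 0.008, 0.007, -0.005, -0.01]]
max [0.09 0.84 0.01 0.01 0.01 0.01] end [0.5227 0.3215 0.126 ]
```

{"fn": "jog_arm", "kwargs": {"plan": [[[0.08, -0.83, 0, 0, 0, -0.01], [0.08, -0.83, 0, 0, 0, 0], [0.08, -0.83, 0, 0, 0, -0.01], [0.09, -0.83, 0, 0, 0, 0], [0.08, -0.83, 0, 0, 0, -0.01], [0.09, -0.83, 0, 0, 0, 0], [0.09, -0.83, 0, 0, 0, -0.01], [0.09, -0.83, 0, 0, 0, 0], [0.09, -0.83, 0, 0, 0, -0.01], [0.09, -0.83, 0, 0, 0, 0]]]}}

```text
time_s: 21.15
position: [0.5092, 0.223, 0.1245]
tool_rot: [[1.0, -0.027, -0.001], [-0.027, -1.0, -0.0], [-0.001, 0.0, -1.0]]
ft_force: [1.0, -0.8, 0.9]
grip_width: 0.027
```

{"fn": "jog_arm", "kwargs": {"plan": [[[0.08, -0.84, 0, 0, 0, -0.01], [0.09, -0.83, 0, 0, 0, 0], [0.08, -0.84, 0, 0, 0, -0.01], [0, 0, 0, 0, 0, 0], [0, 0, 0, 0, 0, 0], [0, 0, 0, 0, 0, 0]]]}}

```text
time_s: 21.75
position: [0.5219, 0.3209, 0.1247]
tool_rot: [[1.0, -0.025, -0.001], [-0.025, -1.0, -0.001], [-0.001, 0.001, -1.0]]
ft_force: [0.3, -1.1, 0.4]
grip_width: 0.0274
```

```bash
python3 mv.py .5227 .3215 .044 -91.4 5; python3 -c "
from mv import *
im,d=snap('top','g5')
a=cv2.resize(im[250:330,280:400],None,fx=5,fy=5);cv2.imwrite('pics/g5c.png',a[:,:,::-1])"
```

```text
t 21.75 pos [0.5219 0.3209 0.1247] yaw -91.44 tilt [-0.001  -0.0006] w 0.0274 F [ 0.3 -1.1  0.4] q [ 21.  33.  73.  -0.  74. 112.]
[[0.0, 0.0, 0.4, 0.0, 0.0, 0.0], [0.01, 0.0, 0.4, 0.0, 0.0, 0.0], [0.0, -0.01, 0.41, 0.0, 0.0, 0.0], [0.01, 0.0, 0.4, 0.0, 0.0, 0.0], [0.002, -0.006, 0.408, 0.004, 0.007, -0.005]]
max [0.01 0.01 0.41 0.   0.01 0.  ] end [0.5227 0.3215 0.044 ]
```

View pics/g5c.png

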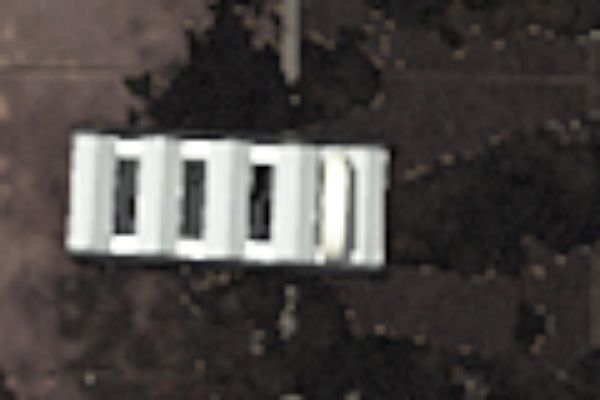

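The ring stands in the end slot, at (335,205) in the crop. Next ring.

{"fn": "jog_arm", "kwargs": {"plan": [[[0.01, 0, 0.4, 0, 0, 0], [0.01, -0.01, 0.4, 0, 0, 0], [0, -0.005, 0.4, 0, 0, 0], [0, 0, 0.4, 0, 0, 0], [0, 0, 0.4, 0, 0, 0], [0, 0, 0, 0, 0, 0], [0, 0, 0, 0, 0, 0]]]}}

```text
time_s: 22.5
position: [0.5231, 0.3218, 0.0457]
tool_rot: [[1.0, -0.025, 0.0], [-0.025, -1.0, 0.0], [0.0, -0.0, -1.0]]
ft_force: [-0.2, 0.4, 0.6]
grip_width: 0.0273
```

{"fn": "jog_arm", "kwargs": {"plan": [[[0, 0, 0, 0, 0, 0], [0, 0, 0, 0, 0, 0], [0, 0, 0, 0, 0, 0], [0, 0, 0, 0, 0, 0], [0, 0, 0, 0, 0, 0]]], "grip": -1}}

```text
time_s: 23.0
position: [0.5234, 0.3224, 0.0463]
tool_rot: [[1.0, -0.024, 0.002], [-0.024, -1.0, 0.0], [0.002, -0.0, -1.0]]
ft_force: [-0.1, -0.2, 6.2]
grip_width: 0.0115
```

{"fn": "jog_arm", "kwargs": {"plan": [[[0, 0, -0.3, 0, 0, 0], [0, 0, -0.5, 0, 0, 0], [0, 0, -0.5, 0, 0, 0], [0, 0, -0.5, 0, 0, 0], [0, 0, -0.2, 0, 0, 0], [0, 0, 0, 0, 0, 0], [0, 0, 0, 0, 0, 0]]]}}

```text
time_s: 23.7
position: [0.5224, 0.3223, 0.1245]
tool_rot: [[1.0, -0.024, -0.001], [-0.024, -1.0, -0.0], [-0.001, 0.0, -1.0]]
ft_force: [0.2, 0.0, -0.9]
grip_width: 0.0115
```

```bash
python3 mv.py .4657 -.0673 .124 -92 12
```

```text
t 23.7 pos [0.5224 0.3223 0.1245] yaw -91.4 tilt [-0.0012 -0.0004] w 0.0115 F [ 0.2  0.  -0.9] q [ 21.  33.  73.   0.  74. 112.]
[[-0.1, 0.81, 0.0, 0.0, 0.0, 0.01], [-0.1, 0.81, 0.0, 0.0, 0.0, 0.01], [-0.1, 0.82, 0.0, 0.0, 0.0, 0.01], [-0.09, 0.81, 0.0, 0.0, 0.0, 0.0], [-0.09, 0.82, 0.0, 0.0, 0.0, 0.01], [-0.09, 0.82, 0.0, 0.0, 0.0, 0.0], [-0.09, 0.81, 0.0, 0.0, 0.0, 0.01], [-0.09, 0.82, 0.0, 0.0, 0.0, 0.0], [-0.09, 0.81, 0.0, 0.0, 0.0, 0.01], [-0.1, 0.82, 0.01, 0.0, 0.0, 0.0], [-0.09, 0.81, 0.0, 0.0, 0.0, 0.01], [-0.094, 0.817, 0.008, 0.003, 0.008, 0.0]]
max [0.1  0.82 0.01 0.   0.01 0.01] end [ 0.4657 -0.0673  0.124 ]
```

{"fn": "jog_arm", "kwargs": {"plan": [[[-0.1, 0.81, 0, 0, 0, 0.01], [-0.1, 0.81, 0, 0, 0, 0.01], [-0.1, 0.82, 0, 0, 0, 0.01], [-0.09, 0.81, 0, 0, 0, 0], [-0.09, 0.82, 0, 0, 0, 0.01], [-0.09, 0.82, 0, 0, 0, 0], [-0.09, 0.81, 0, 0, 0, 0.01], [-0.09, 0.82, 0, 0, 0, 0], [-0.09, 0.81, 0, 0, 0, 0.01], [-0.1, 0.82, 0, 0, 0, 0]]]}}

```text
time_s: 24.7
position: [0.4749, -0.0035, 0.1243]
tool_rot: [[0.999, -0.033, -0.002], [-0.033, -0.999, 0.001], [-0.002, -0.0, -1.0]]
ft_force: [0.5, 0.4, -0.3]
grip_width: 0.011
```

{"fn": "jog_arm", "kwargs": {"plan": [[[-0.09, 0.81, 0, 0, 0, 0.01], [-0.09, 0.82, 0, 0, 0, 0], [0, 0, 0.4, 0, 0, 0], [0, 0, 0.4, 0, 0, 0], [0, 0, 0.4, 0, 0, 0], [0, 0, 0.35, 0, 0, 0], [0, 0, 0, 0, 0, 0], [0, 0, 0, 0, 0, 0], [0, 0, 0, 0, 0, 0]]]}}

```text
time_s: 25.6
position: [0.4665, -0.0674, 0.0636]
tool_rot: [[0.999, -0.035, 0.001], [-0.035, -0.999, -0.0], [0.001, 0.0, -1.0]]
ft_force: [0.8, 0.0, 0.3]
grip_width: 0.0114
```

```bash
python3 mv.py .4657 -.0673 .0468 -92 2
```

```text
t 25.6 pos [ 0.4665 -0.0674  0.0636] yaw -92.0 tilt [ 0.0006 -0.0003] w 0.0114 F [0.8 0.  0.3] q [-23.  26. 101.  -0.  53.  69.]
[[-0.01, 0.0, 0.21, 0.0, 0.0, 0.0], [-0.01, -0.001, 0.21, 0.002, -0.004, 0.0]]
max [0.01 0.   0.21 0.   0.   0.  ] end [ 0.4657 -0.0673  0.0468]
```

{"fn": "jog_arm", "kwargs": {"plan": [[[-0.01, 0, 0.14, 0, 0, 0], [-0.01, 0, 0.14, 0, 0, 0], [0, 0, 0.14, 0, 0, 0], [0, 0, 0, 0, 0, 0], [0, 0, 0, 0, 0, 0]]]}}

```text
time_s: 26.1
position: [0.4654, -0.0673, 0.0461]
tool_rot: [[0.999, -0.035, -0.0], [-0.035, -0.999, 0.0], [-0.0, -0.0, -1.0]]
ft_force: [0.3, -0.1, 0.2]
grip_width: 0.0115
```

{"fn": "jog_arm", "kwargs": {"plan": [[[0, 0, 0, 0, 0, 0], [0, 0, 0, 0, 0, 0], [0, 0, 0, 0, 0, 0], [0, 0, -0.3, 0, 0, 0], [0, 0, -0.5, 0, 0, 0], [0, 0, -0.5, 0, 0, 0], [0, 0, -0.5, 0, 0, 0], [0, 0, -0.2, 0, 0, 0]]], "grip": -0.36}}

```text
time_s: 26.9
position: [0.466, -0.0675, 0.1279]
tool_rot: [[0.999, -0.035, 0.002], [-0.035, -0.999, -0.001], [0.002, 0.001, -1.0]]
ft_force: [0.2, 0.3, 0.0]
grip_width: 0.0273
```

```bash
python3 mv.py .5237 .3655 .126 -91.4 13
```

```text
t 26.9 pos [ 0.466  -0.0675  0.1279] yaw -92.0 tilt [ 0.0025 -0.001 ] w 0.0273 F [0.2 0.3 0. ] q [-23.  20.  96.   0.  63.  69.]
[[0.08, -0.84, 0.0, 0.0, 0.0, -0.01], [0.08, -0.84, 0.0, 0.0, 0.0, 0.0], [0.08, -0.84, 0.0, 0.0, 0.0, -0.01], [0.09, -0.83, 0.0, 0.0, 0.0, 0.0], [0.08, -0.84, 0.0, 0.0, 0.0, -0.01], [0.09, -0.83, 0.01, 0.0, 0.0, 0.0], [0.09, -0.83, 0.0, 0.0, 0.0, -0.01], [0.09, -0.84, 0.01, 0.0, 0.0, 0.0], [0.09, -0.83, 0.0, 0.0, 0.0, -0.01], [0.09, -0.84, 0.01, 0.0, 0.0, 0.0], [0.08, -0.83, 0.0, 0.0, -0.01, -0.01], [0.09, -0.84, 0.01, 0.0, 0.0, 0.0], [0.087, -0.833, 0.0, 0.006, -0.007, -0.01]]
max [0.09 0.84 0.01 0.01 0.01 0.01] end [0.5237 0.3655 0.126 ]
```

{"fn": "jog_arm", "kwargs": {"plan": [[[0.08, -0.84, 0, 0, 0, -0.01], [0.08, -0.84, 0, 0, 0, 0], [0.08, -0.84, 0, 0, 0, -0.01], [0.09, -0.83, 0, 0, 0, 0], [0.08, -0.84, 0, 0, 0, -0.01], [0.09, -0.83, 0, 0, 0, 0], [0.09, -0.83, 0, 0, 0, -0.01], [0.09, -0.84, 0, 0, 0, 0], [0.09, -0.83, 0, 0, 0, -0.01], [0.09, -0.84, 0, 0, 0, 0]]]}}

```text
time_s: 27.9
position: [0.51, 0.2672, 0.1256]
tool_rot: [[1.0, -0.027, -0.001], [-0.027, -1.0, -0.0], [-0.001, 0.0, -1.0]]
ft_force: [1.1, -1.0, 0.3]
grip_width: 0.0271
```

{"fn": "jog_arm", "kwargs": {"plan": [[[0.08, -0.83, 0, 0, 0, -0.01], [0.09, -0.84, 0, 0, 0, 0], [0.09, -0.83, 0, 0, 0, -0.01], [0, 0, 0, 0, 0, 0], [0, 0, 0, 0, 0, 0], [0, 0, 0, 0, 0, 0]]]}}

```text
time_s: 28.5
position: [0.5232, 0.3648, 0.1259]
tool_rot: [[1.0, -0.025, -0.001], [-0.025, -1.0, -0.001], [-0.001, 0.001, -1.0]]
ft_force: [0.1, 0.5, 0.2]
grip_width: 0.0272
```

```bash
python3 mv.py .5237 .3658 .044 -91.4 5
```

```text
t 28.5 pos [0.5232 0.3648 0.1259] yaw -91.44 tilt [-0.001  -0.0006] w 0.0272 F [0.1 0.5 0.2] q [ 24.  35.  68.  -0.  76. 116.]
[[0.0, -0.01, 0.41, 0.0, 0.0, 0.0], [0.0, 0.0, 0.41, 0.0, 0.0, 0.0], [0.0, -0.01, 0.41, 0.0, 0.0, 0.0], [0.01, 0.0, 0.41, 0.0, 0.0, 0.0], [0.005, -0.008, 0.408, 0.004, 0.006, -0.004]]
max [0.01 0.01 0.41 0.   0.01 0.  ] end [0.5237 0.3658 0.044 ]
```

{"fn": "jog_arm", "kwargs": {"plan": [[[0, -0.01, 0.41, 0, 0, 0], [0.01, 0, 0.41, 0, 0, 0], [0, -0.01, 0.41, 0, 0, 0], [0, 0, 0.41, 0, 0, 0], [0, 0, 0.41, 0, 0, 0], [0, 0, 0, 0, 0, 0], [0, 0, 0, 0, 0, 0]]]}}

```text
time_s: 29.2
position: [0.524, 0.3657, 0.0449]
tool_rot: [[1.0, -0.025, 0.0], [-0.025, -1.0, -0.0], [0.0, 0.0, -1.0]]
ft_force: [0.5, -0.2, 1.2]
grip_width: 0.027
```

{"fn": "jog_arm", "kwargs": {"plan": [[[0, 0, 0, 0, 0, 0], [0, 0, 0, 0, 0, 0], [0, 0, 0, 0, 0, 0], [0, 0, 0, 0, 0, 0], [0, 0, 0, 0, 0, 0]]], "grip": -1}}

```text
time_s: 29.7
position: [0.5243, 0.3664, 0.0456]
tool_rot: [[1.0, -0.024, 0.002], [-0.024, -1.0, 0.001], [0.002, -0.001, -1.0]]
ft_force: [-0.9, -1.7, 5.8]
grip_width: 0.0117
```

{"fn": "jog_arm", "kwargs": {"plan": [[[0, 0, -0.3, 0, 0, 0], [0, 0, -0.5, 0, 0, 0], [0, 0, -0.5, 0, 0, 0], [0, 0, -0.5, 0, 0, 0], [0, 0, -0.2, 0, 0, 0], [0, 0, 0, 0, 0, 0], [0, 0, 0, 0, 0, 0]]]}}

```text
time_s: 30.4
position: [0.5233, 0.3662, 0.1237]
tool_rot: [[1.0, -0.025, -0.001], [-0.025, -1.0, -0.0], [-0.001, 0.0, -1.0]]
ft_force: [1.0, -0.6, -1.4]
grip_width: 0.0116
```

```bash
python3 mv.py .4671 -.0253 .124 -92 12
```

```text
t 30.4 pos [0.5233 0.3662 0.1237] yaw -91.41 tilt [-0.0012 -0.0005] w 0.0116 F [ 1.  -0.6 -1.4] q [ 24.  36.  68.   0.  76. 116.]
[[-0.1, 0.82, 0.0, 0.0, 0.0, 0.01], [-0.1, 0.82, 0.0, 0.0, 0.0, 0.01], [-0.09, 0.82, 0.0, 0.0, 0.0, 0.0], [-0.09, 0.82, 0.0, 0.0, 0.0, 0.01], [-0.09, 0.82, 0.0, 0.0, 0.0, 0.0], [-0.09, 0.82, 0.0, 0.0, 0.0, 0.01], [-0.09, 0.82, 0.0, 0.0, 0.0, 0.0], [-0.09, 0.82, 0.0, 0.0, 0.0, 0.01], [-0.09, 0.82, 0.0, 0.0, 0.0, 0.0], [-0.1, 0.81, 0.0, 0.0, 0.0, 0.01], [-0.09, 0.82, 0.0, 0.0, 0.0, 0.0], [-0.095, 0.814, -0.002, 0.003, 0.008, 0.009]]
max [0.1  0.82 0.   0.   0.01 0.01] end [ 0.4671 -0.0253  0.124 ]
```

{"fn": "jog_arm", "kwargs": {"plan": [[[-0.1, 0.82, 0, 0, 0, 0.01], [-0.1, 0.82, 0, 0, 0, 0.01], [-0.09, 0.82, 0, 0, 0, 0], [-0.09, 0.82, 0, 0, 0, 0.01], [-0.09, 0.82, 0, 0, 0, 0], [-0.09, 0.82, 0, 0, 0, 0.01], [-0.09, 0.82, 0, 0, 0, 0], [-0.09, 0.82, 0, 0, 0, 0.01], [-0.09, 0.82, 0, 0, 0, 0], [-0.1, 0.81, 0, 0, 0, 0.01]]]}}

```text
time_s: 31.4
position: [0.4763, 0.0388, 0.1235]
tool_rot: [[0.999, -0.033, -0.002], [-0.033, -0.999, 0.0], [-0.002, -0.0, -1.0]]
ft_force: [1.0, -0.5, -0.1]
grip_width: 0.0112
```

{"fn": "jog_arm", "kwargs": {"plan": [[[-0.09, 0.82, 0, 0, 0, 0], [-0.09, 0.81, 0, 0, 0, 0.01], [0, 0, 0.4, 0, 0, 0], [0, 0, 0.4, 0, 0, 0], [0, 0, 0.4, 0, 0, 0], [0, 0, 0.35, 0, 0, 0], [0, 0, 0, 0, 0, 0], [0, 0, 0, 0, 0, 0], [0, 0, 0, 0, 0, 0]]]}}

```text
time_s: 32.3
position: [0.4679, -0.025, 0.0628]
tool_rot: [[0.999, -0.035, 0.001], [-0.035, -0.999, -0.0], [0.001, 0.0, -1.0]]
ft_force: [0.1, 0.2, -0.1]
grip_width: 0.0111
```

```bash
python3 mv.py .4671 -.0253 .0463 -92 2
```

```text
t 32.3 pos [ 0.4679 -0.025   0.0628] yaw -92.0 tilt [ 0.0006 -0.0002] w 0.0111 F [ 0.1  0.2 -0.1] q [-18.  26. 101.   0.  53.  74.]
[[-0.01, 0.0, 0.21, 0.0, 0.0, 0.0], [-0.011, 0.009, 0.203, 0.001, -0.004, 0.0]]
max [0.01 0.01 0.21 0.   0.   0.  ] end [ 0.4671 -0.0253  0.0463]
```

{"fn": "jog_arm", "kwargs": {"plan": [[[-0.01, 0, 0.14, 0, 0, 0], [-0.01, 0.01, 0.14, 0, 0, 0], [0, 0, 0.13, 0, 0, 0], [0, 0, 0, 0, 0, 0], [0, 0, 0, 0, 0, 0]]]}}

```text
time_s: 32.8
position: [0.4668, -0.0253, 0.0457]
tool_rot: [[0.999, -0.035, -0.0], [-0.035, -0.999, 0.0], [-0.0, -0.0, -1.0]]
ft_force: [0.0, -0.7, -0.5]
grip_width: 0.0116
```

{"fn": "jog_arm", "kwargs": {"plan": [[[0, 0, 0, 0, 0, 0], [0, 0, 0, 0, 0, 0], [0, 0, 0, 0, 0, 0], [0, 0, -0.3, 0, 0, 0], [0, 0, -0.5, 0, 0, 0], [0, 0, -0.5, 0, 0, 0], [0, 0, -0.5, 0, 0, 0], [0, 0, -0.5, 0, 0, 0]]], "grip": -0.36}}

```text
time_s: 33.6
position: [0.4668, -0.0253, 0.1389]
tool_rot: [[0.999, -0.035, 0.0], [-0.035, -0.999, 0.0], [0.0, -0.0, -1.0]]
ft_force: [1.0, -0.3, 0.1]
grip_width: 0.0274
```

```bash
python3 mv.py .42 -.2 .20 -64.7 9
```

```text
t 33.6 pos [ 0.4668 -0.0253  0.1389] yaw -92.01 tilt [0. 0.] w 0.0274 F [ 1.  -0.3  0.1] q [-18.  19.  96.   0.  65.  74.]
[[-0.11, 0.49, -0.17, 0.0, 0.0, -0.35], [-0.14, 0.48, -0.17, 0.0, 0.0, -0.35], [-0.16, 0.48, -0.17, 0.0, 0.0, -0.35], [-0.19, 0.47, -0.17, 0.0, 0.0, -0.35], [-0.21, 0.45, -0.17, 0.0, 0.0, -0.36], [-0.24, 0.44, -0.17, 0.0, 0.0, -0.35], [-0.26, 0.43, -0.17, 0.0, 0.0, -0.36], [-0.28, 0.42, -0.17, 0.0, 0.0, -0.35], [-0.308, 0.396, -0.169, 0.0, 0.0, -0.357]]
max [0.31 0.49 0.17 0.   0.   0.36] end [ 0.42 -0.2   0.2 ]
```

{"fn": "jog_arm", "kwargs": {"plan": [[[-0.11, 0.49, -0.17, 0, 0, -0.35], [-0.14, 0.48, -0.17, 0, 0, -0.35], [-0.16, 0.48, -0.17, 0, 0, -0.35], [-0.19, 0.47, -0.17, 0, 0, -0.35], [-0.21, 0.45, -0.17, 0, 0, -0.36], [-0.24, 0.44, -0.17, 0, 0, -0.35], [-0.26, 0.43, -0.17, 0, 0, -0.36], [-0.28, 0.42, -0.17, 0, 0, -0.35], [-0.31, 0.4, -0.17, 0, 0, -0.36]]], "grip": 0.2}}

```text
time_s: 34.5
position: [0.4198, -0.2009, 0.1995]
tool_rot: [[0.903, 0.43, -0.0], [0.43, -0.903, 0.0], [0.0, -0.0, -1.0]]
ft_force: [0.4, 0.7, -0.2]
grip_width: 0.0514
```

Run:
```python
from h import *
im,d=snap('top','t6'); im2,d2=snap('scene','s6')
a=cv2.resize(im[190:330,170:490],None,fx=2.4,fy=2.4,interpolation=cv2.INTER_CUBIC); cv2.imwrite('pics/t6c.png',a[:,:,::-1])
for c,dd in(('top',d),('scene',d2)):
    for r in spotter.trace(c,'rod')[:2]:
        v,u=np.nonzero(r['pixels']); P=pts(c,np.c_[u,v],dd); P=P[dd[v,u]>0]
        print(c,r['score'],r['rect'],P.min(0),P.max(0));
```

```text
top 0.88 [386.1, 213.3, 426.8, 290.1] [ 0.47478671 -0.35704129 -0.00669878] [ 0.71422047 -0.23425814  0.03374163]
scene 0.78 [344.3, 212.3, 405.2, 228.8] [ 0.54853693 -0.31785022 -0.00373155] [ 0.71537597 -0.22742454  0.01816926]
```

View pics/t6c.png

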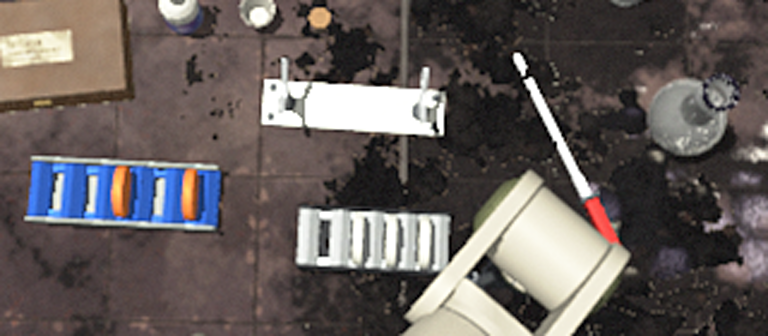

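View pics/s6.png

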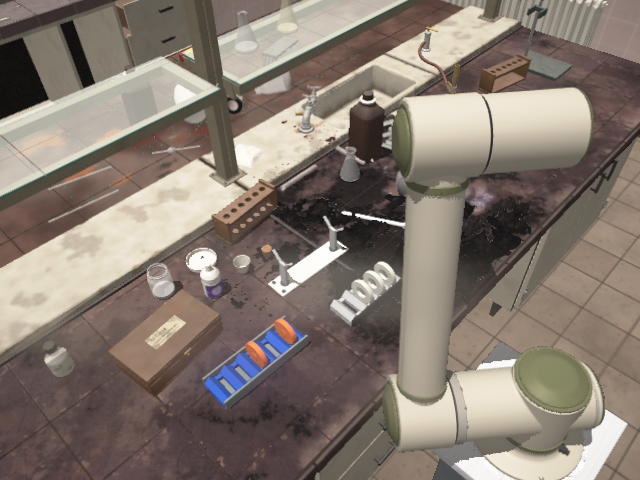

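```bash
cat > rodfit.py <<'E'
from h import *
def rodpose(c,im,zb=.006,verbose=1):
    m=None
    for r in spotter.trace(c,'rod'):
        if r['score']>.5: m=r['pixels']; break
    if m is None: print(c,'no rod'); return
    m=cv2.dilate(m.astype(np.uint8),np.ones((5,5)))>0
    hsv=cv2.cvtColor(im,cv2.COLOR_RGB2HSV); h,s,v=[hsv[...,i].astype(int) for i in range(3)]
    red=m&(s>140)&(v>90)&((h<8)|(h>172)); bar=m&(v>150)&(s<70)
    vb,ub=np.nonzero(bar); B=onz(c,np.c_[ub,vb],zb)[:,:2]
    w=im[vb,ub].mean(1)
    vx,vy,x0,y0=cv2.fitLine(B.astype(np.float32),cv2.DIST_HUBER,0,.001,.001).ravel()
    d=np.array([vx,vy]); p=np.array([x0,y0])
    vr,ur=np.nonzero(red); Rr=onz(c,np.c_[ur,vr],zb+.018)[:,:2]
    if len(Rr) and (B.mean(0)-Rr.mean(0))@d<0: d=-d
    tb=(B-p)@d; tip=np.percentile(tb,99.5)
    print(c,'dir deg',np.degrees(np.arctan2(d[1],d[0])).round(2),'tip',(p+d*tip).round(4),'midhandle from tip',(p+d*(tip-.258)).round(4),'bar len',np.ptp(tb).round(3))
    if len(Rr):
        tr=(Rr-p)@d; nr=(Rr-p)@[-d[1],d[0]]
        print('  red range',np.percentile(tr,[1,99]).round(4)-tip.round(4),'mid',(p+d*(np.percentile(tr,[1,99]).mean())).round(4),'lat',nr.mean().round(4),'centroid',Rr.mean(0).round(4),len(Rr))
E
python3 - <<'E'
from rodfit import *
for c in('top','scene'):
    im,d=vision.get_image(c); rodpose(c,im)
E
```

```text
top dir deg 24.92 tip [ 0.718  -0.2349] midhandle from tip [ 0.484  -0.3436] bar len 0.278
  red range [-0.278  -0.2161] mid [ 0.4939 -0.339 ] lat -0.0006 centroid [ 0.497  -0.3382] 124Traceback (most recent call last):
  File "<stdin>", line 3, in <module>
  File "rodfit.py", line 14, in rodpose
    vr,ur=np.nonzero(red); Rr=onz(c,np.c_[ur,vr],zb+.018)[:,:2]
                              ~~~^^^^^^^^^^^^^^^^^^^^^^^^
  File "h.py", line 17, in onz
    n,R,t=rays(c,uv); D=np.c_[n,np.ones(len(n))]@R; C=-R.T@t
          ~~~~^^^^^^
  File "h.py", line 10, in rays
    n=cv2.undistortPoints(uv[:,None],K,np.array([i['k1'],0,0,0.]))[:,0]
      ~~~~~~~~~~~~~~~~~~~^^^^^^^^^^^^^^^^^^^^^^^^^^^^^^^^^^^^^^^^^
cv2.error: OpenCV(4.12.0) /io/opencv/modules/calib3d/src/undistort.dispatch.cpp:347: error: (-215:Assertion failed) CV_IS_MAT(_src) && CV_IS_MAT(_dst) && (_src->rows == 1 || _src->cols == 1) && (_dst->rows == 1 || _dst->cols == 1) && _src->cols + _src->rows - 1 == _dst->rows + _dst->cols - 1 && (CV_MAT_TYPE(_src->type) == CV_32FC2 || CV_MAT_TYPE(_src->type) == CV_64FC2) && (CV_MAT_TYPE(_dst->type) == CV_32FC2 || CV_MAT_TYPE(_dst->type) == CV_64FC2) in function 'cvUndistortPointsInternal'
```

Run:
```python
import rodfit; from rodfit import *
im=cv2.imread('pics/t1.png')[:,:,::-1].copy()
m=np.zeros((480,640),bool); m[205:300,380:435]=1
class S: 
    @staticmethod
    def trace(c,q): return [dict(score=1,pixels=m)]
rodfit.spotter=S
hsv=cv2.cvtColor(im,cv2.COLOR_RGB2HSV)
rodpose('top',im)
im=cv2.imread('pics/t6.png')[:,:,::-1].copy(); rodpose('top',im)
im=cv2.imread('pics/s1.png')[:,:,::-1].copy()
m[:]=0; m[205:240,338:445]=1
rodpose('scene',im)
```

```text
top dir deg 25.5 tip [ 0.718  -0.2346] midhandle from tip [ 0.4851 -0.3457] bar len 0.272
  red range [-0.2955 -0.2169] mid [ 0.4868 -0.3449] lat 0.0025 centroid [ 0.4863 -0.3423] 177
top dir deg 10.42 tip [ 0.7126 -0.238 ] midhandle from tip [ 0.4589 -0.2846] bar len 0.302
  red range [-0.2614 -0.2024] mid [ 0.4846 -0.2799] lat -0.0597 centroid [ 0.4971 -0.3383] 123
scene dir deg 27.22 tip [ 0.719 -0.232] midhandle from tip [ 0.4896 -0.3501] bar len 0.312
  red range [-0.2817 -0.2172] mid [ 0.4972 -0.3461] lat 0.0159 centroid [ 0.4905 -0.3317] 215
```

```bash
python3 mv.py .485 -.345 .08 -64.8 6
```

```text
t 34.9 pos [ 0.4202 -0.1994  0.1989] yaw -64.64 tilt [-0.0004  0.0005] w 0.0512 F [0.5 0.6 0.7] q [-40.  15.  90.   0.  75.  25.]
[[-0.02, 0.66, 0.5, 0.0, 0.0, 0.0], [-0.01, 0.66, 0.49, 0.0, 0.0, 0.0], [-0.02, 0.67, 0.5, 0.0, 0.0, 0.0], [-0.01, 0.66, 0.49, 0.0, 0.0, 0.01], [-0.02, 0.67, 0.5, 0.0, 0.0, 0.0], [-0.012, 0.665, 0.491, -0.004, 0.001, 0.008]]
max [0.02 0.67 0.5  0.   0.   0.01] end [ 0.485 -0.345  0.08 ]
```

{"fn": "jog_arm", "kwargs": {"plan": [[[-0.02, 0.66, 0.5, 0, 0, 0], [-0.01, 0.66, 0.49, 0, 0, 0], [-0.02, 0.67, 0.5, 0, 0, 0], [-0.01, 0.66, 0.49, 0, 0, 0.01], [-0.02, 0.67, 0.5, 0, 0, 0.01], [-0.01, 0.66, 0.49, 0, 0, 0], [0, 0, 0, 0, 0, 0], [0, 0, 0, 0, 0, 0], [0, 0, 0, 0, 0, 0]]]}}

```text
time_s: 35.8
position: [0.485, -0.3448, 0.0811]
tool_rot: [[0.905, 0.426, 0.0], [0.426, -0.905, -0.0], [0.0, 0.0, -1.0]]
ft_force: [-0.2, 1.2, -0.2]
grip_width: 0.0513
```

```bash
python3 mv.py .485 -.345 .005 -64.8 5;python3 -c "
from mv import *
im,d=snap('top','g7');im2,d=snap('scene','g7s')
a=cv2.resize(im[200:320,360:480],None,fx=4,fy=4);b=cv2.resize(im2[190:280,330:450],None,fx=4,fy=4);cv2.imwrite('pics/g7c.png',np.hstack([a[:360],b])[:,:800,::-1])"
```

```text
t 35.8 pos [ 0.485  -0.3448  0.0811] yaw -64.8 tilt [ 0.0003 -0.0003] w 0.0513 F [-0.2  1.2 -0.2] q [-47.  34.  79.   0.  66.  18.]
[[0.0, 0.0, 0.38, 0.0, 0.0, 0.0], [0.0, 0.0, 0.38, 0.0, 0.0, 0.0], [0.0, 0.0, 0.38, 0.0, 0.0, 0.0], [0.0, 0.0, 0.38, 0.0, 0.0, 0.0], [-0.002, 0.004, 0.382, 0.003, -0.001, 0.0]]
max [0.   0.   0.38 0.   0.   0.  ] end [ 0.485 -0.345  0.005]
```

View pics/g7c.png

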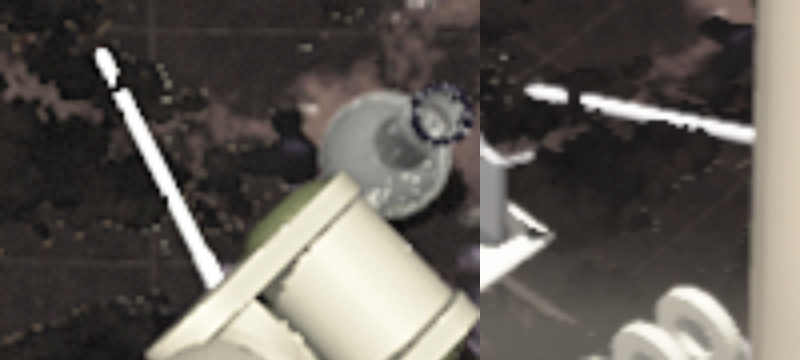

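{"fn": "jog_arm", "kwargs": {"plan": [[[0, 0, 0.38, 0, 0, 0], [0, 0, 0.38, 0, 0, 0], [0, 0, 0.38, 0, 0, 0], [0, 0, 0.38, 0, 0, 0], [0, 0, 0.36, 0, 0, 0], [0, 0, 0, 0, 0, 0], [0, 0, 0, 0, 0, 0], [0, 0, 0, 0, 0, 0]]]}}

```text
time_s: 36.7
position: [0.4853, -0.3459, 0.0064]
tool_rot: [[0.905, 0.425, 0.001], [0.425, -0.905, -0.001], [0.001, 0.002, -1.0]]
ft_force: [-0.4, 0.6, 0.7]
grip_width: 0.0512
```

{"fn": "jog_arm", "kwargs": {"plan": [[[0, 0, 0, 0, 0, 0], [0, 0, 0, 0, 0, 0], [0, 0, 0, 0, 0, 0], [0, 0, 0, 0, 0, 0], [0, 0, 0, 0, 0, 0], [0, 0, 0, 0, 0, 0], [0, 0, 0, 0, 0, 0]]], "grip": -1, "squeeze": 50}}

```text
time_s: 37.4
position: [0.4851, -0.346, 0.0059]
tool_rot: [[0.905, 0.425, 0.001], [0.425, -0.905, -0.001], [0.0, 0.001, -1.0]]
ft_force: [-0.7, 0.5, 6.1]
grip_width: 0.0169
```

{"fn": "jog_arm", "kwargs": {"plan": [[[0, 0, -0.2, 0, 0, 0], [0, 0, -0.4, 0, 0, 0], [0, 0, -0.6, 0, 0, 0], [0, 0, -0.6, 0, 0, 0], [0, 0, -0.6, 0, 0, 0], [0, 0, -0.4, 0, 0, 0], [0, 0, -0.1, 0, 0, 0], [0, 0, 0, 0, 0, 0], [0, 0, 0, 0, 0, 0]]], "squeeze": 60}}

```text
time_s: 38.3
position: [0.4845, -0.3453, 0.1202]
tool_rot: [[0.905, 0.425, -0.001], [0.425, -0.905, 0.001], [-0.001, -0.002, -1.0]]
ft_force: [-0.0, -0.1, 0.1]
grip_width: 0.0166
```

```bash
python3 mv.py .4533 -.421 .122 -2 14;python3 -c "
from mv import *
im2,d=snap('scene','g8s')
b=cv2.resize(im2[170:320,270:450],None,fx=4,fy=4);cv2.imwrite('pics/g8c.png',b[:,:800,::-1])"
```

```text
t 38.3 pos [ 0.4845 -0.3453  0.1202] yaw -64.85 tilt [-0.0013  0.0014] w 0.0166 F [-0.  -0.1  0.1] q [-47.  32.  77.  -0.  72.  18.]
[[-0.11, 0.1, 0.0, 0.0, 0.0, -0.52], [-0.12, 0.09, 0.0, 0.0, 0.0, -0.52], [-0.12, 0.08, 0.0, 0.0, 0.0, -0.52], [-0.13, 0.07, 0.0, 0.0, 0.0, -0.52], [-0.13, 0.06, 0.0, 0.0, 0.0, -0.52], [-0.14, 0.05, -0.01, 0.0, 0.0, -0.52], [-0.14, 0.04, 0.0, 0.0, 0.0, -0.52], [-0.14, 0.03, -0.01, 0.0, 0.0, -0.52], [-0.14, 0.02, 0.0, 0.0, 0.0, -0.53], [-0.15, 0.01, -0.01, 0.0, 0.0, -0.52], [-0.15, -0.01, 0.0, 0.0, 0.0, -0.53], [-0.14, -0.02, -0.01, 0.0, 0.0, -0.52], [-0.14, -0.03, 0.0, 0.0, 0.0, -0.53], [-0.143, -0.037, -0.007, -0.009, -0.008, -0.522]]
max [0.15 0.1  0.01 0.01 0.01 0.53] end [ 0.4533 -0.421   0.122 ]
```

View pics/g8c.png

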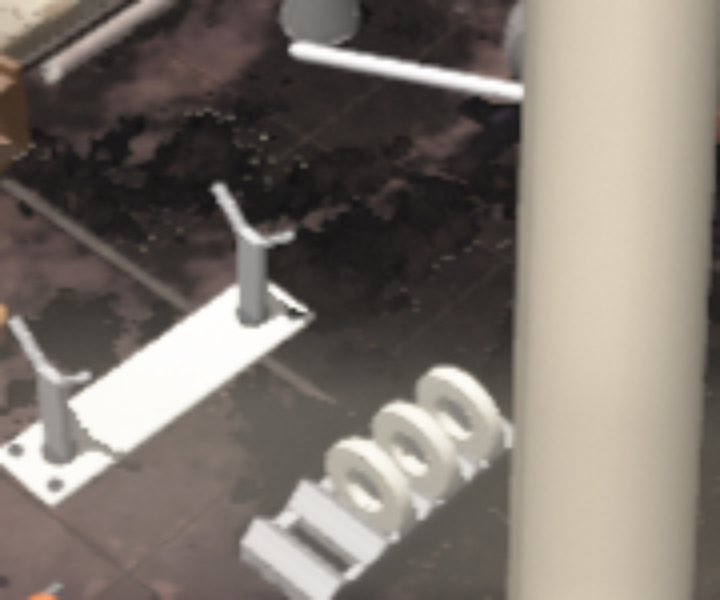

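The rod is lifted, and its bar shows at (400,70) in the crop. All three rings stand in the cradle. I turn the rod toward the cradle axis.

{"fn": "jog_arm", "kwargs": {"plan": [[[-0.11, 0.1, 0, 0, 0, -0.52], [-0.12, 0.09, 0, 0, 0, -0.52], [-0.12, 0.08, 0, 0, 0, -0.52], [-0.13, 0.07, 0, 0, 0, -0.52], [-0.13, 0.06, 0, 0, 0, -0.52], [-0.14, 0.05, 0, 0, 0, -0.52], [-0.14, 0.04, 0, 0, 0, -0.52], [-0.14, 0.03, 0, 0, 0, -0.52], [-0.14, 0.02, 0, 0, 0, -0.53], [-0.15, 0.01, 0, 0, 0, -0.52]]]}}

```text
time_s: 39.35
position: [0.4625, -0.3998, 0.1201]
tool_rot: [[0.34, 0.94, -0.001], [0.94, -0.34, 0.001], [0.001, -0.002, -1.0]]
ft_force: [-0.5, 0.9, 0.1]
grip_width: 0.0166
```

{"fn": "jog_arm", "kwargs": {"plan": [[[-0.15, -0.01, 0, 0, 0, -0.53], [-0.14, -0.02, 0, 0, 0, -0.52], [-0.14, -0.03, 0, 0, 0, -0.53], [-0.14, -0.04, 0, 0, 0, -0.52], [0, 0, 0, 0, 0, 0], [0, 0, 0, 0, 0, 0], [0, 0, 0, 0, 0, 0]]]}}

```text
time_s: 40.05
position: [0.4537, -0.4208, 0.1208]
tool_rot: [[0.036, 0.999, -0.0], [0.999, -0.036, 0.001], [0.001, -0.0, -1.0]]
ft_force: [-0.4, 0.2, -1.1]
grip_width: 0.0167
```

Run:
```python
from mv import *
stat()
im,d=snap('top','t9'); im2,d2=snap('scene','s9')
a=cv2.resize(im[200:340,290:480],None,fx=4,fy=4);cv2.imwrite('pics/t9c.png',a[:,:,::-1])
b=cv2.resize(im2[170:330,290:480],None,fx=4,fy=4);cv2.imwrite('pics/s9c.png',b[:,:,::-1])
```

```text
t 40.05 pos [ 0.4537 -0.4208  0.1208] yaw -2.09 tilt [-0.0004  0.0006] w 0.0167 F [-0.4  0.2 -1.1] q [-54.  34.  72.   0.  74. -52.]
```

View pics/t9c.png

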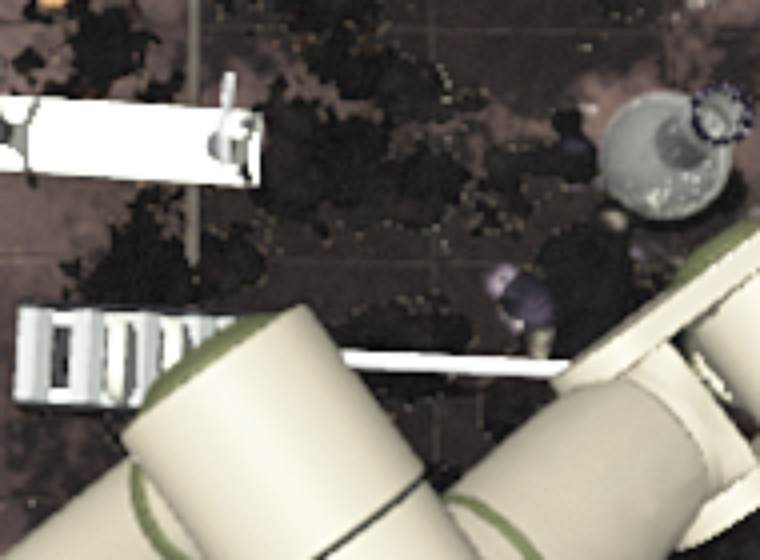

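View pics/s9c.png

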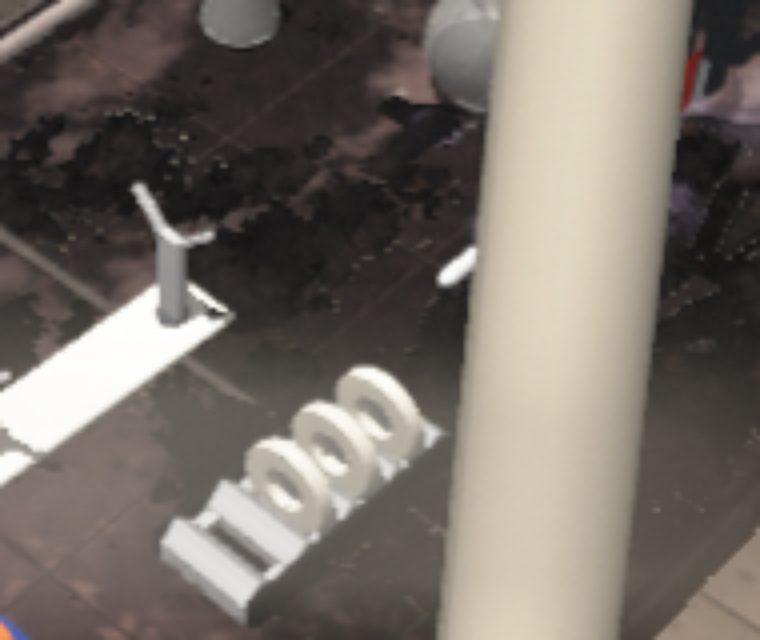

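Run:
```python
from mv import *
p=np.array([.4537,-.4208,.121]); d=np.array([np.sin(np.radians(2.09)),np.cos(np.radians(2.09)),0])
for c in('top','scene'):
    print(c,proj(c,[p+d*s for s in(.1,.15,.258)]).round(1))
im=cv2.imread('pics/t9.png')
g=im.astype(int).min(2)
for col in range(376,432,4):
    w=np.clip(g[280:300,col]-70,0,None); print(col,(w@np.arange(280,300)/max(w.sum(),1)).round(2),w.max(),end=' ; ')
d_=vision.get_image('scene')[1]; im2=cv2.imread('pics/s9.png'); 
vv,uu=np.nonzero(im2[225:250,395:410].min(2)>160); uu+=395; vv+=225
P=pts('scene',np.c_[uu,vv],d_); print('\n',np.median(P,0),P.max(0),P.min(0),uu.min(),vv.max())
cols=np.arange(378,430,2); R=[]
for col in cols:
    w=np.clip(g[280:300,col]-90,0,None).astype(float); R.append(w@np.arange(280,300)/w.sum())
Q=onz('top',np.c_[cols,R],.121); k=np.polyfit(Q[:,1],Q[:,0],1); print('dir',np.degrees(np.arctan(k[0])),'x at y=-.2',np.polyval(k,-.2),'x at -.42',np.polyval(k,-.4208))
```

```text
top [[420.7 290.7]
 [403.4 289.8]
 [366.  287.8]]
scene [[439.  209.2]
 [427.2 218.4]
 [400.2 239.4]]
376 292.38 185 ; 380 291.58 185 ; 384 289.57 185 ; 388 289.8 185 ; 392 289.84 185 ; 396 290.11 185 ; 400 290.25 185 ; 404 290.54 185 ; 408 290.8 185 ; 412 290.85 185 ; 416 290.92 185 ; 420 288.81 185 ; 424 289.52 185 ; 428 292.08 185 ; 
 [ 0.4591572  -0.17621118  0.12587261] [ 0.53384334 -0.15953935  0.13131427] [ 0.4540415  -0.30402149 -0.00254066] 400 240
dir -0.4492105840656129 x at y=-.2 0.45680694285130763 x at -.42 0.4585380953049379
```

{"fn": "jog_arm", "kwargs": {"plan": [[[0, 0, 0.3, 0, 0, 0], [0, 0, 0.4, 0, 0, 0], [0, 0, 0.4, 0, 0, 0], [0, 0, 0.4, 0, 0, 0], [0, 0, 0.3, 0, 0, 0], [0, 0.03, 0.15, 0, 0, 0], [0, 0, 0, 0, 0, 0], [0, 0, 0, 0, 0, 0], [0, 0, 0, 0, 0, 0]]]}}

```text
time_s: 41.1
position: [0.4551, -0.4216, 0.0439]
tool_rot: [[0.035, 0.999, 0.001], [0.999, -0.035, -0.001], [-0.001, 0.001, -1.0]]
ft_force: [0.8, 0.3, -0.6]
grip_width: 0.0163
```

Run:
```python
from mv import *
stat(); s=env.observe(); p=np.array(s['position']); R=s['tool_rot']; d=np.array([-R[1][1]*-1,0,0])
a=np.arctan2(R[1][1],R[0][1])+np.pi/2; d=np.array([np.cos(a),np.sin(a),0])
im,_=snap('top','t10'); im2,d2=snap('scene','s10')
for c in('top','scene'): print(c,proj(c,[p+d*t for t in(.1,.15,.2,.258)]).round(1))
C=np.array([.4664,-.0463,.0385]); ya=np.array([.0349,.9994,0])
print('ring holes scene',proj('scene',[C+ya*t for t in(-.063,-.021,.021)]).round(1))
b=cv2.resize(im2[190:330,320:460],None,fx=5,fy=5)[:600];cv2.imwrite('pics/s10c.png',b[:,:,::-1])
b=cv2.resize(im[240:330,290:450],None,fx=5,fy=5);cv2.imwrite('pics/t10c.png',b[:,:,::-1])
```

```text
t 41.1 pos [ 0.4551 -0.4216  0.0439] yaw -2.02 tilt [ 0.0008 -0.0011] w 0.0163 F [ 0.8  0.3 -0.6] q [-54.  39.  77.  -0.  64. -52.]
top [[415.9 292.6]
 [399.4 291.8]
 [382.9 290.9]
 [363.8 289.9]]
scene [[434.7 229.7]
 [423.3 238.9]
 [411.5 248.4]
 [397.3 259.8]]
ring holes scene [[383.9 272.8]
 [372.9 281.6]
 [361.6 290.8]]
```

View pics/s10c.png

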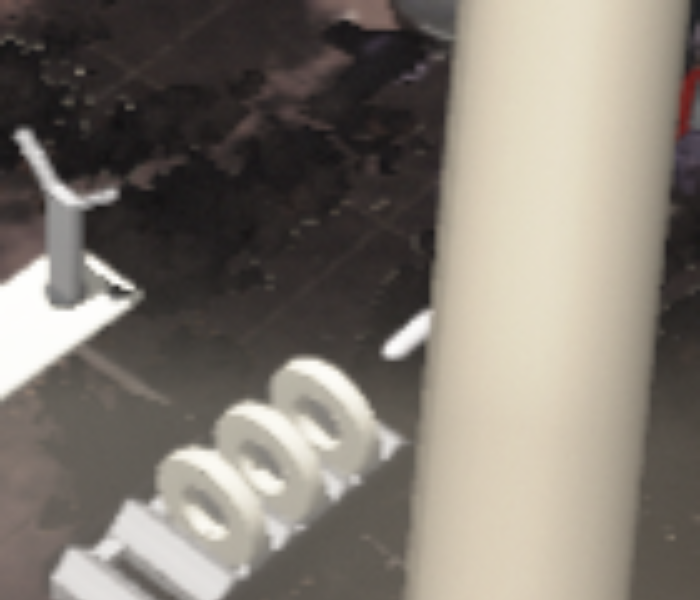

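View pics/t10c.png

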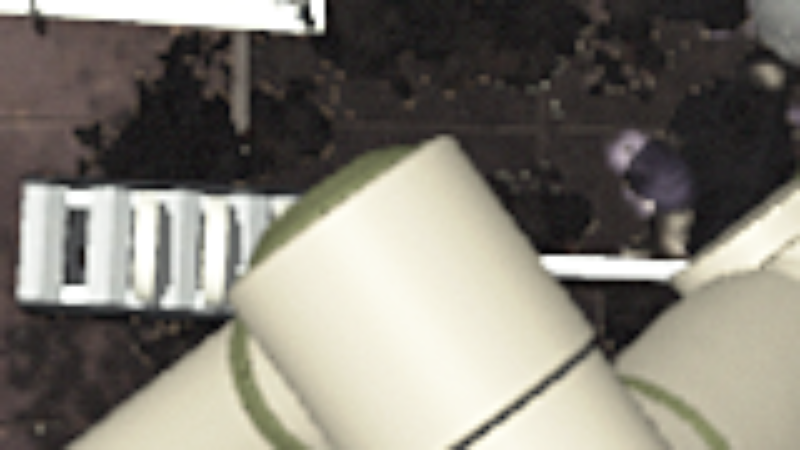

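{"fn": "jog_arm", "kwargs": {"plan": [[[0.3, 0, 0.03, 0, 0, 0], [0.4, 0, 0.02, 0, 0, 0], [0.4, 0, 0, 0, 0, 0], [0.4, 0, 0, 0, 0, 0], [0.4, 0, 0, 0, 0, 0], [0, 0, 0, 0, 0, 0], [0, 0, 0, 0, 0, 0], [0, 0, 0, 0, 0, 0]]]}}

```text
time_s: 42.0
position: [0.4576, -0.346, 0.0413]
tool_rot: [[0.036, 0.999, 0.0], [0.999, -0.036, -0.001], [-0.001, 0.0, -1.0]]
ft_force: [-0.8, -0.5, -1.0]
grip_width: 0.0166
```

Run:
```python
from mv import *
stat(); s=env.observe(); p=np.array(s['position']); R=s['tool_rot']
a=np.arctan2(R[1][1],R[0][1])+np.pi/2; d=np.array([np.cos(a),np.sin(a),0])
im2,d2=snap('scene','s11')
print(proj('scene',[p+d*t for t in(.15,.2,.258)]).round(1))
b=cv2.resize(im2[190:330,320:460],None,fx=5,fy=5)[:600];cv2.imwrite('pics/s11c.png',b[:,:,::-1])
```

```text
t 42.0 pos [ 0.4576 -0.346   0.0413] yaw -2.04 tilt [ 0.0004 -0.0007] w 0.0166 F [-0.8 -0.5 -1. ] q [-49.  36.  85.  -0.  59. -47.]
[[405.2 254.1]
 [392.8 264.1]
 [377.9 276.1]]
```

View pics/s11c.png

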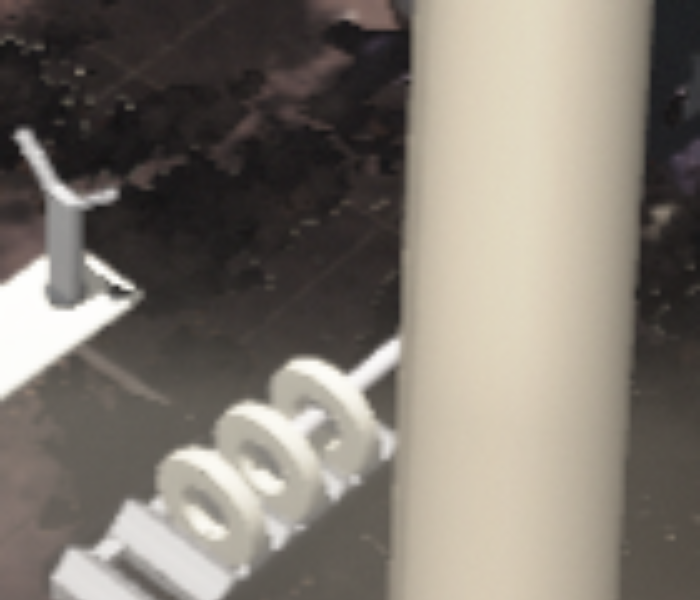

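{"fn": "jog_arm", "kwargs": {"plan": [[[0.3, 0, 0, 0, 0, 0], [0.4, 0, 0, 0, 0, 0], [0.4, 0, 0, 0, 0, 0], [0.4, 0, 0, 0, 0, 0], [0, 0, 0, 0, 0, 0], [0, 0, 0, 0, 0, 0]]]}}

```text
time_s: 42.65
position: [0.4599, -0.285, 0.0414]
tool_rot: [[0.034, 0.999, 0.0], [0.999, -0.034, -0.0], [-0.0, 0.0, -1.0]]
ft_force: [-0.6, -1.2, -0.3]
grip_width: 0.0168
```

Run:
```python
from mv import *
stat(); 
im2,d2=snap('scene','s12')
b=cv2.resize(im2[210:330,310:450],None,fx=5,fy=5);cv2.imwrite('pics/s12c.png',b[:,:,::-1])
```

```text
t 42.65 pos [ 0.4599 -0.285   0.0414] yaw -1.96 tilt [ 0.0003 -0.0005] w 0.0168 F [-0.6 -1.2 -0.3] q [-44.  33.  91.  -0.  56. -42.]
```

View pics/s12c.png

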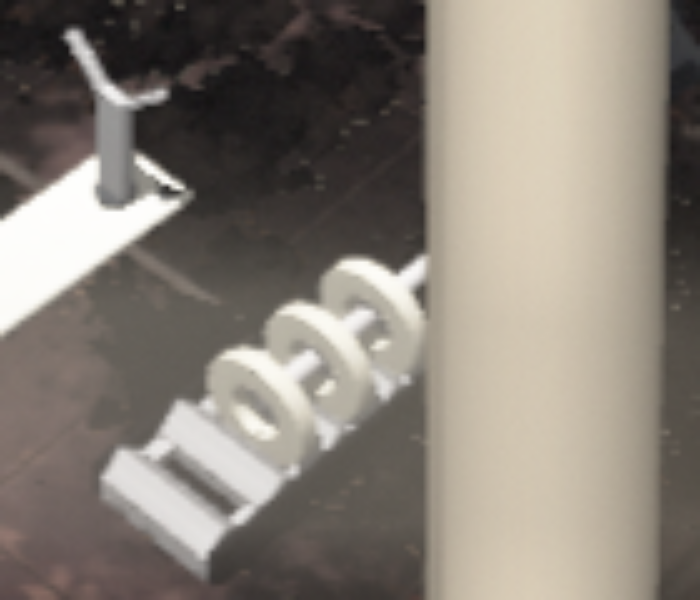

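{"fn": "jog_arm", "kwargs": {"plan": [[[0.3, 0, 0, 0, 0, 0], [0.4, 0, 0, 0, 0, 0], [0.4, 0, 0, 0, 0, 0], [0.4, 0, 0, 0, 0, 0], [0.4, 0, 0, 0, 0, 0], [0.3, 0, 0, 0, 0, 0], [0, 0, 0, 0, 0, 0], [0, 0, 0, 0, 0, 0], [0, 0, 0, 0, 0, 0]]]}}

```text
time_s: 43.6
position: [0.4629, -0.198, 0.0412]
tool_rot: [[0.036, 0.999, 0.0], [0.999, -0.036, -0.0], [-0.0, 0.0, -1.0]]
ft_force: [-0.6, 0.1, -0.3]
grip_width: 0.0165
```

Run:
```python
from mv import *
stat(); s=env.observe(); p=np.array(s['position']); R=s['tool_rot']
a=np.arctan2(R[1][1],R[0][1])+np.pi/2; d=np.array([np.cos(a),np.sin(a),0])
im2,d2=snap('scene','s13'); im,_=snap('top','t13')
print(proj('scene',[p+d*t for t in(.06,.15,.2,.236,.258)]).round(1))
b=cv2.resize(im2[210:330,310:450],None,fx=5,fy=5);cv2.imwrite('pics/s13c.png',b[:,:,::-1])
b=cv2.resize(im[190:320,270:430],None,fx=5,fy=4.5);cv2.imwrite('pics/t13c.png',b[:,:,::-1])
```

```text
t 43.6 pos [ 0.4629 -0.198   0.0412] yaw -2.04 tilt [ 0.0004 -0.0004] w 0.0165 F [-0.6  0.1 -0.3] q [-37.  30.  97.  -0.  53. -35.]
[[390.8 265.8]
 [367.2 284.7]
 [353.5 295.7]
 [343.4 303.9]
 [337.  309.1]]
```

View pics/s13c.png

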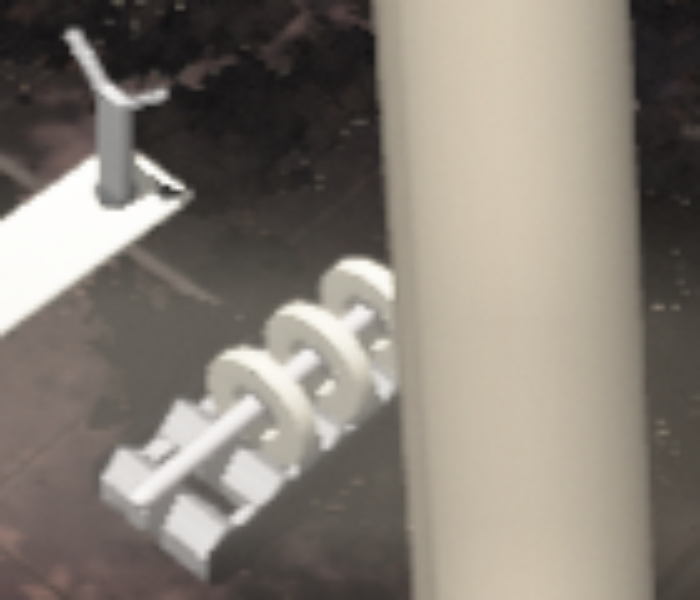

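View pics/t13c.png

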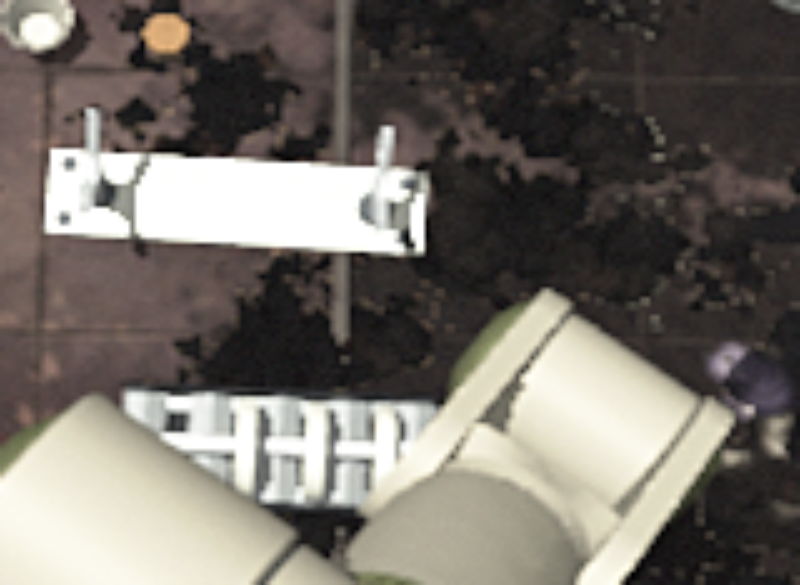

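All three rings are threaded: the bar shows beyond the third ring, with its tip near (140,495) in the crop. I lift slowly.

{"fn": "jog_arm", "kwargs": {"plan": [[[0, 0, -0.1, 0, 0, 0], [0, 0, -0.15, 0, 0, 0], [0, 0, -0.2, 0, 0, 0], [0, 0, -0.3, 0, 0, 0], [0, 0, -0.3, 0, 0, 0], [0, 0, -0.2, 0, 0, 0], [0, 0, -0.1, 0, 0, 0], [0, 0, 0, 0, 0, 0], [0, 0, 0, 0, 0, 0], [0, 0, 0, 0, 0, 0]]]}}

```text
time_s: 44.7
position: [0.4625, -0.1973, 0.0947]
tool_rot: [[0.035, 0.999, -0.001], [0.999, -0.035, 0.001], [0.001, -0.001, -1.0]]
ft_force: [-0.0, -0.2, -1.6]
grip_width: 0.0165
```

Run:
```python
from mv import *
stat(); s=env.observe(); p=np.array(s['position']); R=s['tool_rot']; print(s['wrist_torque'])
a=np.arctan2(R[1][1],R[0][1])+np.pi/2; d=np.array([np.cos(a),np.sin(a),0])
im2,d2=snap('scene','s14')
print(proj('scene',[p+d*t for t in(.06,.15,.2,.236,.258)]).round(1))
b=cv2.resize(im2[180:330,310:450],None,fx=5,fy=5)[:600];cv2.imwrite('pics/s14c.png',b[:,:,::-1])
```

```text
t 44.7 pos [ 0.4625 -0.1973  0.0947] yaw -2.02 tilt [-0.0008  0.0006] w 0.0165 F [-0.  -0.2 -1.6] q [-37.  26.  94.  -0.  61. -35.]
[-0.14211304  0.02928635  0.01662227]
[[392.4 251.8]
 [368.3 270.8]
 [354.2 282. ]
 [343.7 290.2]
 [337.2 295.4]]
```

View pics/s14c.png

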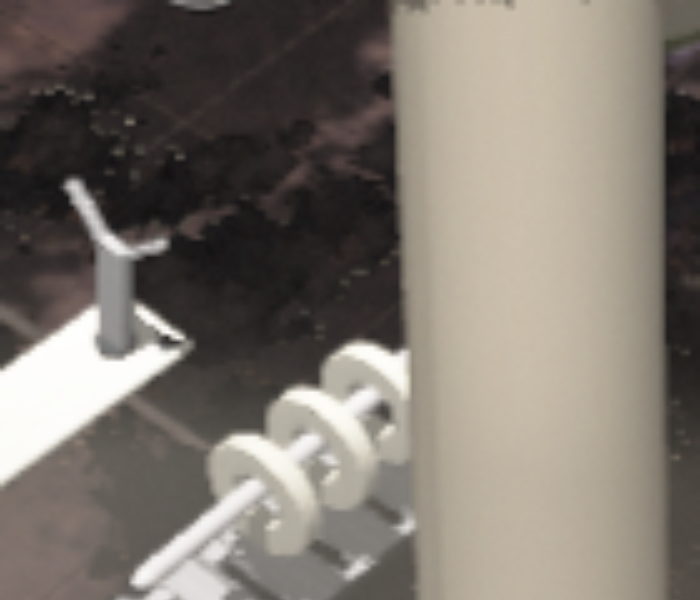

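Run:
```python
from fit import *
H={}
for c,f,roi in(('top','t6',(270,205,365,255)),('scene','s6',(262,230,352,300))):
    im=cv2.imread(f'pics/{f}.png'); hsv=cv2.cvtColor(im,cv2.COLOR_BGR2HSV)
    m=((hsv[...,2]>215)&(hsv[...,1]<30)).astype(np.uint8); k=np.zeros_like(m); l,t,r,b=roi; k[t:b,l:r]=1; m&=k
    n,lab,st,_=cv2.connectedComponentsWithStats(m); big=[i for i in range(1,n) if st[i,4]>40]
    print(c,[st[i].tolist() for i in big])
    mm=np.isin(lab,big); v,u=np.nonzero(mm); H[c]=cv2.convexHull(np.c_[u,v].astype(np.int32))
    o=im.copy(); cv2.polylines(o,[H[c]],1,(0,0,255),1); cv2.imwrite(f'pics/hull_{c}.png',cv2.resize(o[t-20:b+5,l-5:r+5],None,fx=5,fy=5))
b=boxp(.24,.06,.008); x0=np.array([.643,-.0178,-.044])
for sub in [H]+[{c:H[c]} for c in H]:
    x,f=fit(sub,b,x0); print(list(sub),x[:2].round(4),np.degrees(x[2]).round(2),round(f/len(sub),3))
# fork points overlay
x,_=fit(H,b,x0); a=x[2]; R=np.array([[np.cos(a),-np.sin(a),0],[np.sin(a),np.cos(a),0],[0,0,1]])
F=[[s*7e-3,y,.084] for y in(.088,-.088) for s in(-1,1)]+[[s*.0335,y,.109] for y in(.088,-.088) for s in(-1,1)]
P=np.array(F)@R.T+[x[0],x[1],0]
for c,f in(('top','t6'),('scene','s6')):
    im=cv2.imread(f'pics/{f}.png'); uv=proj(c,P); l,t=uv.min(0).astype(int)-15; r,bb=uv.max(0).astype(int)+30
    o=cv2.resize(im[t:bb,l:r],None,fx=6,fy=6)
    for q in uv: cv2.circle(o,tuple(((q-[l,t]+.5)*6).astype(int)),4,(0,0,255),1)
    cv2.imwrite(f'pics/fork_{c}.png',o); print(o.shape)
```

```text
top [[279, 214, 19, 29, 263], [297, 218, 55, 28, 959]]
scene [[287, 242, 59, 41, 927], [268, 276, 30, 20, 224], [340, 291, 12, 9, 64]]
['top', 'scene'] [ 0.6433 -0.0112] -2.84 0.425
['top'] [ 0.6452 -0.0131] -2.83 0.326
['scene'] [ 0.6364 -0.0155] -6.47 0.51
(420, 630, 3)
(564, 684, 3)
```

View pics/fork_top.png

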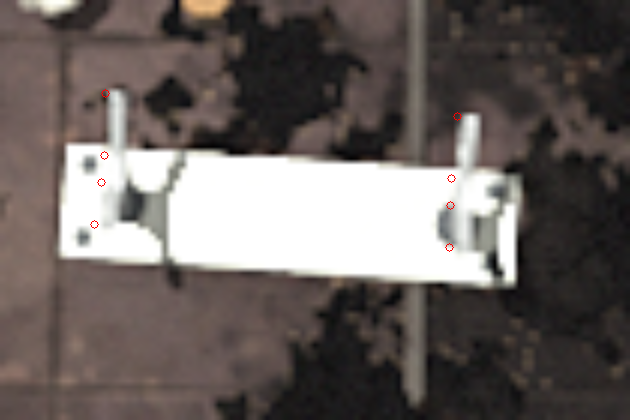

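View pics/fork_scene.png

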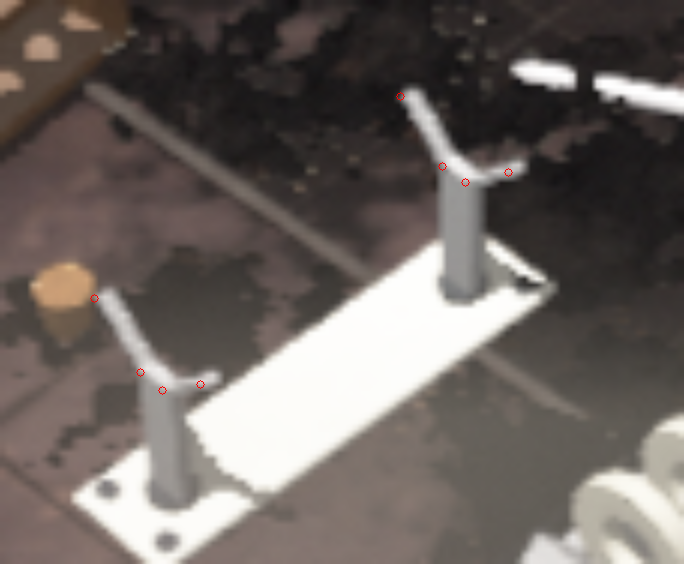

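Run:
```python
from fit import *
from scipy.optimize import least_squares
# offsets as in previous script
x=np.array([0.6433,-.0112,np.radians(-2.84)])
def tf(F,x):
    a=x[2]; R=np.array([[np.cos(a),-np.sin(a),0],[np.sin(a),np.cos(a),0],[0,0,1]]); return np.array(F)@R.T+[x[0],x[1],0]
F=[[s*7e-3,y,.084] for y in(.088,-.088) for s in(-1,1)]+[[s*.0335,y,.109] for y in(.088,-.088) for s in(-1,1)]
off={c:proj(c,tf(F,x)).min(0).astype(int)-15 for c in('top','scene')}
h=.03;L=.12;z=.008;T=.0335
obs={'top':[((66,143),(h,L,z)),((60,257),(-h,L,z)),((520,175),(h,-L,z)),((515,287),(-h,-L,z)),((117,92),(T,.088,.109)),((469,116),(T,-.088,.109))],
'scene':[((73,497),(h,L,z)),((165,568),(-h,L,z)),((553,289),(-h,-L,z)),((105,292),(T,.088,.109)),((217,377),(-T,.088,.109)),((410,92),(T,-.088,.109)),((522,166),(-T,-.088,.109))]}
def res(x,cs=('top','scene')):
    return np.concatenate([(proj(c,tf([o[1] for o in obs[c]],x))-(np.array([o[0] for o in obs[c]])/6-.5+off[c])).ravel() for c in cs])
for cs in(('top','scene'),('top',),('scene',)):
    r=least_squares(res,x,args=(cs,),loss='soft_l1',x_scale=[.01,.01,.1]); print(cs,r.x[:2].round(4),np.degrees(r.x[2]).round(2)); print(r.fun.reshape(-1,2).round(1).tolist())
```

```text
('top', 'scene') [ 0.6422 -0.0173] -2.74
[[0.2, 0.2], [-0.3, -0.4], [-0.3, -0.4], [-0.4, -0.5], [0.0, 0.6], [0.1, 0.3], [0.1, -0.5], [-0.1, 0.7], [1.1, -0.5], [0.4, 0.0], [-0.6, 0.1], [0.3, -0.3], [-0.4, -0.0]]
('top',) [ 0.6422 -0.0175] -2.9
[[0.3, 0.1], [-0.2, -0.5], [-0.1, -0.3], [-0.3, -0.4], [0.2, 0.6], [0.2, 0.5]]
('scene',) [ 0.6423 -0.017 ] -2.55
[[0.1, -0.3], [-0.1, 0.8], [1.0, -0.6], [0.3, 0.2], [-0.6, 0.2], [0.1, -0.3], [-0.6, -0.0]]
```

{"fn": "jog_arm", "kwargs": {"plan": [[[0, 0, -0.2, 0, 0, 0], [0, 0, -0.3, 0, 0, 0], [0, 0, -0.4, 0, 0, 0], [0, 0, -0.4, 0, 0, 0], [0, 0, -0.3, 0, 0, 0], [0, 0, -0.1, 0, 0, 0], [0, 0, 0, 0, 0, 0], [0, 0, 0, 0, 0, 0]]]}}

```text
time_s: 45.55
position: [0.4625, -0.1972, 0.1627]
tool_rot: [[0.035, 0.999, -0.001], [0.999, -0.035, 0.001], [0.001, -0.001, -1.0]]
ft_force: [-0.6, -0.9, -1.6]
grip_width: 0.017
```

```bash
python3 mv.py .6352 -.163 .162 -2.74 18
```

```text
t 45.55 pos [ 0.4625 -0.1972  0.1627] yaw -2.02 tilt [-0.0008  0.0006] w 0.017 F [-0.6 -0.9 -1.6] q [-37.  21.  88.   0.  71. -35.]
[[0.06, 0.24, 0.0, 0.0, 0.0, 0.0], [0.06, 0.24, 0.0, 0.0, 0.0, 0.0], [0.06, 0.24, 0.0, 0.0, 0.0, 0.01], [0.06, 0.24, 0.0, 0.0, 0.0, 0.0], [0.06, 0.24, 0.0, 0.0, 0.0, 0.01], [0.06, 0.24, 0.0, 0.0, 0.0, 0.0], [0.05, 0.24, 0.0, 0.0, 0.0, 0.01], [0.06, 0.24, 0.0, 0.0, 0.0, 0.0], [0.06, 0.24, 0.0, 0.0, 0.0, 0.01], [0.05, 0.24, 0.0, 0.0, 0.0, 0.0], [0.06, 0.24, 0.0, 0.0, 0.0, 0.01], [0.06, 0.23, 0.0, 0.0, 0.0, 0.0], [0.05, 0.24, 0.0, 0.0, 0.0, 0.01], [0.06, 0.23, 0.0, 0.0, 0.0, 0.0], [0.05, 0.24, 0.0, 0.0, 0.0, 0.01], [0.06, 0.23, 0.01, 0.0, 0.0, 0.0], [0.05, 0.24, 0.0, 0.0, 0.0, 0.01], [0.06, 0.23, 0.005, -0.005, -0.004, 0.004]]
max [0.06 0.24 0.01 0.   0.   0.01] end [ 0.6352 -0.163   0.162 ]
```

{"fn": "jog_arm", "kwargs": {"plan": [[[0.02, 0.08, 0, 0, 0, 0], [0.04, 0.16, 0, 0, 0, 0], [0.06, 0.24, 0, 0, 0, 0.01], [0.06, 0.26, 0, 0, 0, 0.01], [0.06, 0.26, 0, 0, 0, 0.01], [0.06, 0.26, 0, 0, 0, 0.01], [0.06, 0.26, 0, 0, 0, 0.01], [0.06, 0.26, 0, 0, 0, 0], [0.06, 0.26, 0, 0, 0, 0.01], [0.06, 0.26, 0, 0, 0, 0]]]}}

```text
time_s: 46.55
position: [0.5564, -0.1793, 0.1631]
tool_rot: [[0.044, 0.999, -0.0], [0.999, -0.044, 0.0], [0.0, -0.0, -1.0]]
ft_force: [-0.8, 0.1, -2.5]
grip_width: 0.0169
```

{"fn": "jog_arm", "kwargs": {"plan": [[[0.06, 0.26, 0, 0, 0, 0.01], [0.06, 0.26, 0, 0, 0, 0], [0.06, 0.26, 0, 0, 0, 0.01], [0.06, 0.26, 0, 0, 0, 0], [0.06, 0.26, 0, 0, 0, 0], [0.06, 0.26, 0, 0, 0, 0], [0.06, 0.2, 0, 0, 0, 0], [0.04, 0.12, 0, 0, 0, 0], [0.03, 0.06, 0, 0, 0, 0], [0, 0, 0, 0, 0, 0]]]}}

```text
time_s: 47.55
position: [0.634, -0.1633, 0.1631]
tool_rot: [[0.047, 0.999, -0.0], [0.999, -0.047, 0.0], [0.0, -0.0, -1.0]]
ft_force: [0.1, -0.1, -1.6]
grip_width: 0.0168
```

{"fn": "jog_arm", "kwargs": {"plan": [[[0, 0, 0, 0, 0, 0], [0, 0, 0, 0, 0, 0], [0, 0, 0, 0, 0, 0]]]}}

```text
time_s: 47.85
position: [0.6337, -0.1636, 0.1634]
tool_rot: [[0.047, 0.999, 0.0], [0.999, -0.047, -0.0], [-0.0, 0.0, -1.0]]
ft_force: [-0.6, 0.1, -1.3]
grip_width: 0.0168
```

```bash
cat > look.py <<'E'
from mv import *
def look(tag,roi_s=(220,150,400,300),roi_t=(265,190,445,290)):
    stat(); s=env.observe(); p=np.array(s['position']); R=s['tool_rot']
    a=np.arctan2(R[1][1],R[0][1])+np.pi/2; d=np.array([np.cos(a),np.sin(a),0])
    for c,roi in(('scene',roi_s),('top',roi_t)):
        im,_=snap(c,tag+c); l,t,r,b=roi; o=cv2.resize(im[t:b,l:r],None,fx=4,fy=4)
        uv=proj(c,[p+d*k for k in(.06,.236,.258)])
        print(c,((uv-[l,t]+.5)*4).round(0).tolist())
        cv2.imwrite(f'pics/{tag}{c}c.png',o[:600,:,::-1])
E
python3 -c "
from look import *
look('a1')"; python3 mv.py .6352 -.163 .12 -2.74 4
```

```text
t 47.85 pos [ 0.6337 -0.1636  0.1634] yaw -2.72 tilt [ 0.0001 -0.    ] w 0.0168 F [-0.6  0.1 -1.3] q [-25.  35.  62.  -0.  82. -22.]
scene [[454.0, 229.0], [245.0, 368.0], [216.0, 386.0]]
top [[329.0, 144.0], [84.0, 129.0], [54.0, 127.0]]
t 47.95 pos [ 0.6338 -0.1636  0.1633] yaw -2.71 tilt [0. 0.] w 0.0171 F [-0.5  0.4 -2.3] q [-25.  35.  62.   0.  82. -22.]
[[0.0, 0.01, 0.27, 0.0, 0.0, 0.0], [0.01, 0.01, 0.27, 0.0, 0.0, 0.0], [0.0, 0.01, 0.27, 0.0, 0.0, 0.0], [0.005, 0.005, 0.272, 0.0, 0.0, 0.003]]
max [0.01 0.01 0.27 0.   0.   0.  ] end [ 0.6352 -0.163   0.12  ]
```

View pics/a1scenec.png

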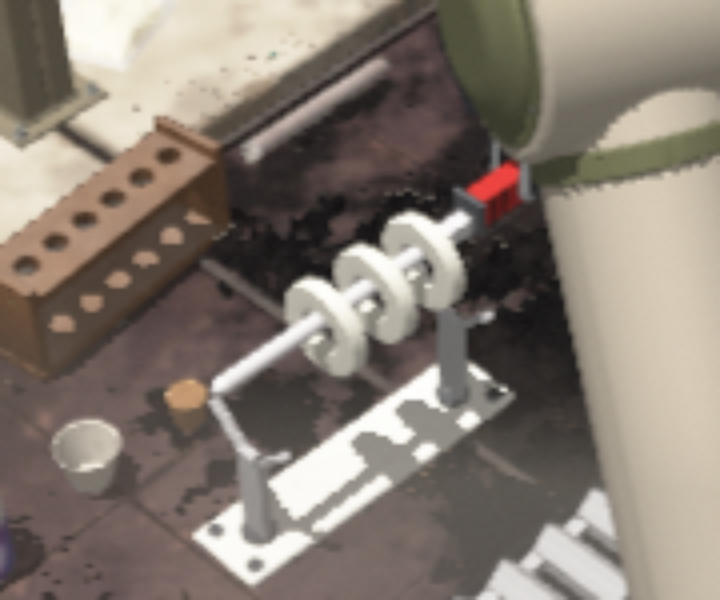

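View pics/a1topc.png

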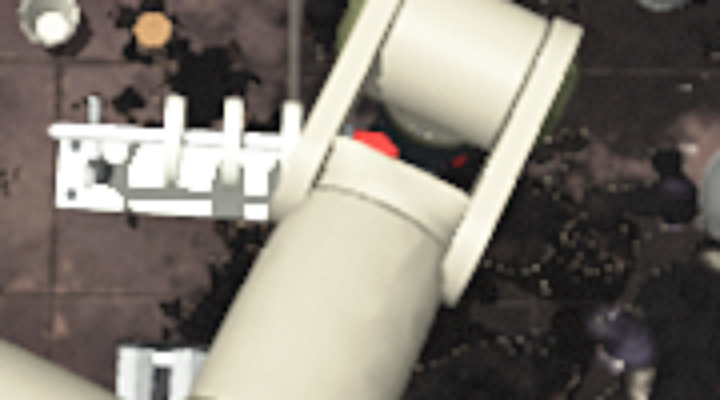

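{"fn": "jog_arm", "kwargs": {"plan": [[[0, 0.02, 0.2, 0, 0, 0], [0, 0.02, 0.27, 0, 0, 0], [0.01, 0.01, 0.27, 0, 0, 0], [0, 0, 0.27, 0, 0, 0], [0, 0, 0.2, 0, 0, 0], [0, 0, 0.2, 0, 0, 0], [0, 0, 0.1, 0, 0, 0], [0, 0, 0, 0, 0, 0], [0, 0, 0, 0, 0, 0], [0, 0, 0, 0, 0, 0]]]}}

```text
time_s: 48.95
position: [0.6362, -0.1633, 0.1034]
tool_rot: [[0.047, 0.999, 0.001], [0.999, -0.047, -0.0], [-0.0, 0.001, -1.0]]
ft_force: [0.2, 0.8, -1.2]
grip_width: 0.0166
```

```bash
python3 -c "
from look import *
look('a2')"
```

```text
t 48.95 pos [ 0.6362 -0.1633  0.1034] yaw -2.71 tilt [ 0.001  -0.0004] w 0.0166 F [ 0.2  0.8 -1.2] q [-25.  38.  67.   0.  75. -22.]
scene [[451.0, 296.0], [248.0, 434.0], [221.0, 452.0]]
top [[324.0, 159.0], [89.0, 144.0], [59.0, 142.0]]
```

View pics/a2scenec.png

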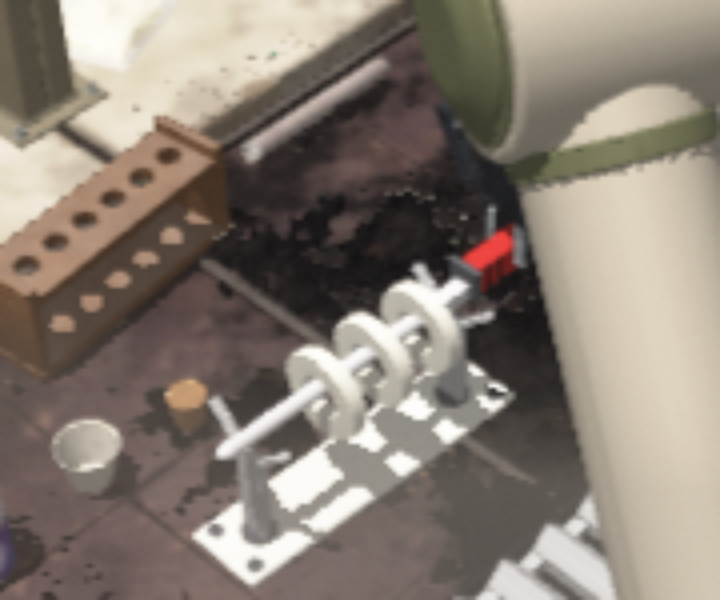

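View pics/a2topc.png

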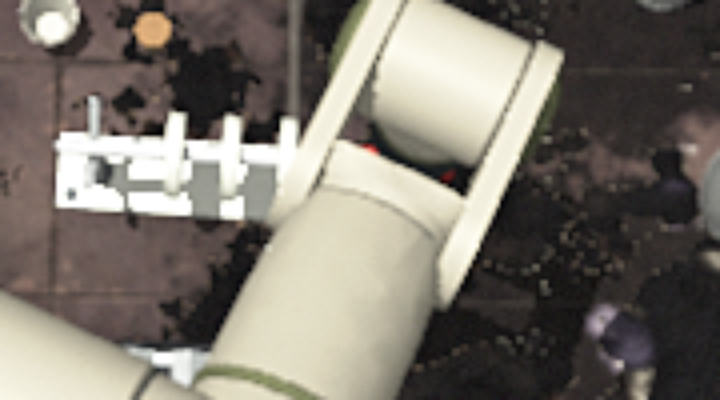

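{"fn": "jog_arm", "kwargs": {"plan": [[[0, -0.01, 0.1, 0, 0, 0], [0, 0, 0.08, 0, 0, 0], [0, 0, 0.05, 0, 0, 0], [0, 0, 0.03, 0, 0, 0], [0, 0, 0, 0, 0, 0], [0, 0, 0, 0, 0, 0], [0, 0, 0, 0, 0, 0]]]}}

```text
time_s: 49.75
position: [0.6356, -0.1632, 0.0925]
tool_rot: [[0.047, 0.999, 0.0], [0.999, -0.047, -0.0], [-0.0, 0.0, -1.0]]
ft_force: [-1.2, 0.9, -2.0]
grip_width: 0.0169
```

```bash
python3 -c "
from look import *
look('a3')"
```

```text
t 49.75 pos [ 0.6356 -0.1632  0.0925] yaw -2.71 tilt [ 0.0002 -0.0001] w 0.0169 F [-1.2  0.9 -2. ] q [-25.  39.  67.   0.  74. -22.]
scene [[452.0, 308.0], [250.0, 446.0], [223.0, 465.0]]
top [[323.0, 163.0], [89.0, 148.0], [60.0, 146.0]]
```

View pics/a3scenec.png

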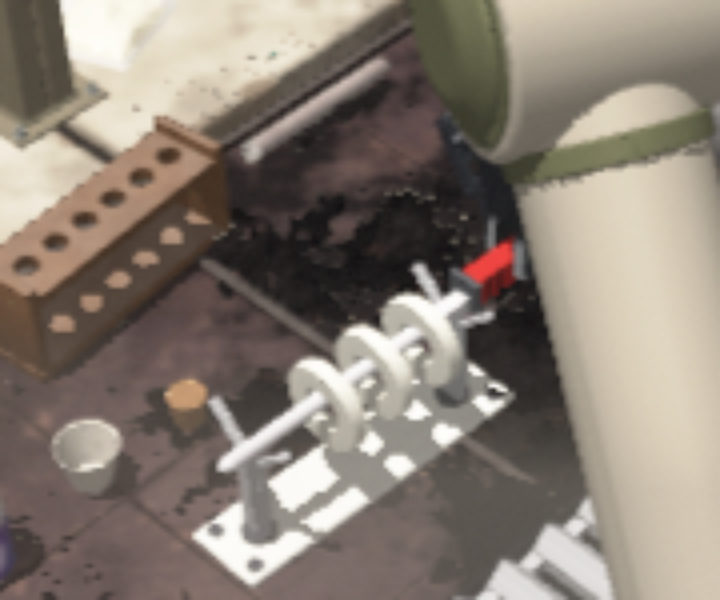

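{"fn": "jog_arm", "kwargs": {"plan": [[[0, 0, 0.03, 0, 0, 0], [0, 0, 0.02, 0, 0, 0], [0, 0, 0.01, 0, 0, 0], [0, 0, 0, 0, 0, 0], [0, 0, 0, 0, 0, 0]]]}}

```text
time_s: 50.35
position: [0.6355, -0.1632, 0.0901]
tool_rot: [[0.047, 0.999, 0.0], [0.999, -0.047, 0.0], [0.0, 0.0, -1.0]]
ft_force: [0.2, -0.3, -1.0]
grip_width: 0.0167
```

{"fn": "jog_arm", "kwargs": {"plan": [[[0, 0, 0.02, 0, 0, 0], [0, 0, 0.02, 0, 0, 0], [0, 0, 0, 0, 0, 0], [0, 0, 0, 0, 0, 0]]]}}

```text
time_s: 50.75
position: [0.6357, -0.1633, 0.0894]
tool_rot: [[0.047, 0.999, 0.001], [0.999, -0.047, -0.0], [-0.0, 0.001, -1.0]]
ft_force: [-2.2, -0.3, 7.0]
grip_width: 0.0167
```

{"fn": "jog_arm", "kwargs": {"plan": [[[0, 0, 0, 0, 0, 0], [0, 0, 0, 0, 0, 0], [0, 0, 0, 0, 0, 0], [0, 0, 0, 0, 0, 0], [0, 0, 0, 0, 0, 0]]], "grip": 0.1}}

```text
time_s: 51.25
position: [0.6355, -0.1631, 0.0882]
tool_rot: [[0.047, 0.999, -0.0], [0.999, -0.047, 0.0], [0.0, -0.0, -1.0]]
ft_force: [0.8, 0.3, -0.6]
grip_width: 0.0472
```

```bash
python3 -c "
from look import *
look('a4')"
```

```text
t 51.25 pos [ 0.6355 -0.1631  0.0882] yaw -2.71 tilt [-0.0002  0.0001] w 0.0472 F [ 0.8  0.3 -0.6] q [-25.  39.  68.   0.  73. -22.]
scene [[452.0, 313.0], [250.0, 451.0], [223.0, 469.0]]
top [[323.0, 164.0], [90.0, 149.0], [61.0, 147.0]]
```

View pics/a4scenec.png

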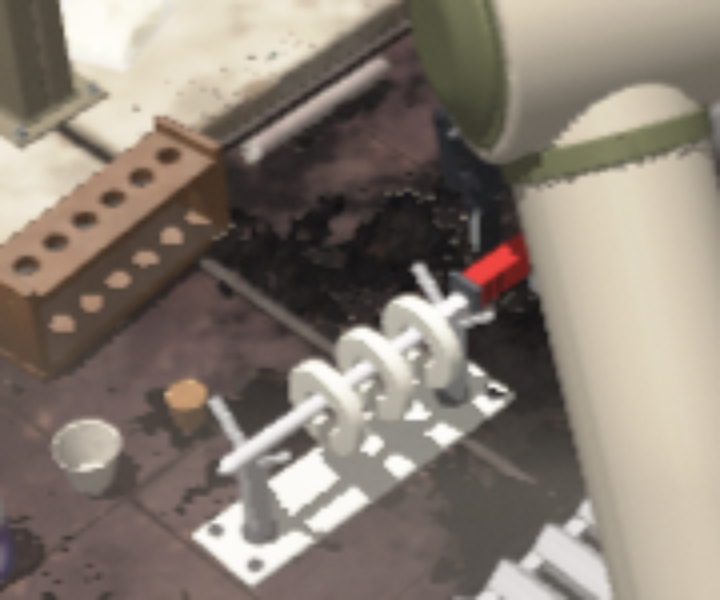

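The rod rests in both forks. I retract straight up, then back.

{"fn": "jog_arm", "kwargs": {"plan": [[[0, 0, -0.1, 0, 0, 0], [0, 0, -0.3, 0, 0, 0], [0, 0, -0.5, 0, 0, 0], [0, 0, -0.6, 0, 0, 0], [0, 0, -0.6, 0, 0, 0], [0, 0, -0.6, 0, 0, 0], [0, -0.5, 0, 0, 0, 0], [-0.3, -0.7, 0, 0, 0, 0], [-0.3, -0.7, 0, 0, 0, 0], [-0.3, -0.7, 0, 0, 0, 0]]]}}

```text
time_s: 52.35
position: [0.5289, -0.1944, 0.1976]
tool_rot: [[0.047, 0.999, 0.001], [0.999, -0.047, -0.001], [-0.001, 0.001, -1.0]]
ft_force: [0.1, -1.0, -0.1]
grip_width: 0.0471
```

{"fn": "jog_arm", "kwargs": {"plan": [[[-0.3, -0.7, 0, 0, 0, 0], [-0.5, -0.7, 0, 0, 0, 0], [-0.5, -0.6, 0, 0, 0, 0], [-0.5, -0.4, 0, 0, 0, 0], [-0.5, 0, 0, 0, 0, 0], [-0.5, 0, 0, 0, 0, 0], [0, 0, 0, 0, 0, 0], [0, 0, 0, 0, 0, 0], [0, 0, 0, 0, 0, 0]]]}}

```text
time_s: 53.25
position: [0.4292, -0.3009, 0.1963]
tool_rot: [[0.046, 0.999, -0.0], [0.999, -0.046, 0.001], [0.001, -0.0, -1.0]]
ft_force: [0.5, 2.0, -0.6]
grip_width: 0.0472
```

Run:
```python
from look import *
look('a5',(220,150,440,300),(170,170,370,310))
im,d=vision.get_image('top'); im2,d2=vision.get_image('scene')
for q in('rod','ring_1'):
  for c,dd in(('top',d),('scene',d2)):
    for r in spotter.trace(c,q)[:4]:
        if r['score']<.4: continue
        v,u=np.nonzero(r['pixels']); P=pts(c,np.c_[u,v],dd); P=P[dd[v,u]>0]; print(q,c,round(r['score'],2),np.percentile(P,3,0).round(3),np.percentile(P,97,0).round(3))
```

```text
t 53.25 pos [ 0.4292 -0.3009  0.1963] yaw -2.65 tilt [-0.0002  0.0005] w 0.0472 F [ 0.5  2.  -0.6] q [-48.  21.  82.   0.  77. -45.]
scene [[854.0, 231.0], [661.0, 376.0], [635.0, 395.0]]
top [[911.0, 510.0], [654.0, 493.0], [622.0, 491.0]]
rod scene 0.73 [ 0.625 -0.195  0.073] [0.659 0.091 0.111]
ring_1 top 0.54 [ 0.611 -0.     0.09 ] [0.665 0.012 0.117]
ring_1 scene 0.77 [0.61  0.006 0.06 ] [0.668 0.019 0.115]
ring_1 scene 0.61 [ 0.609 -0.075  0.058] [ 0.663 -0.065  0.114]
ring_1 scene 0.59 [ 0.608 -0.037  0.056] [ 0.664 -0.023  0.114]
```

View pics/a5scenec.png

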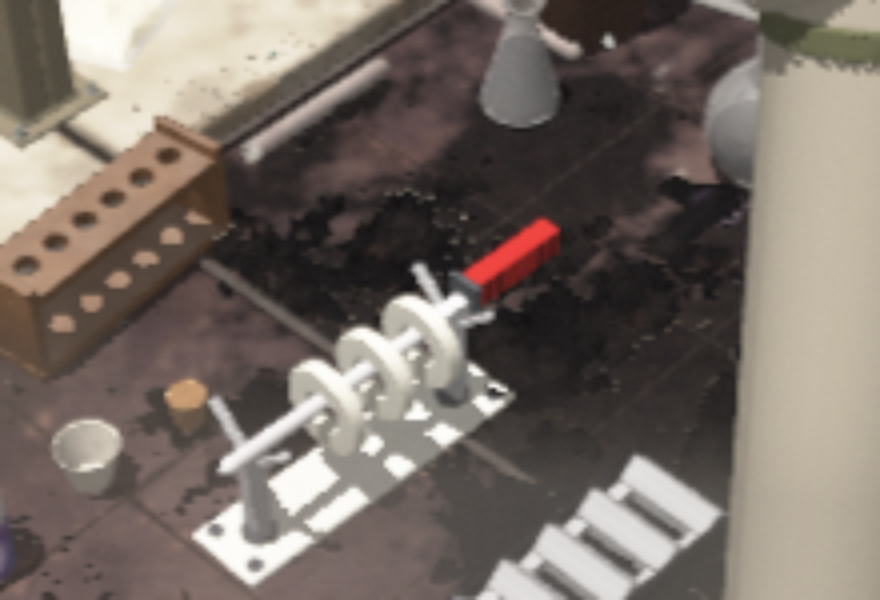

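View pics/a5topc.png

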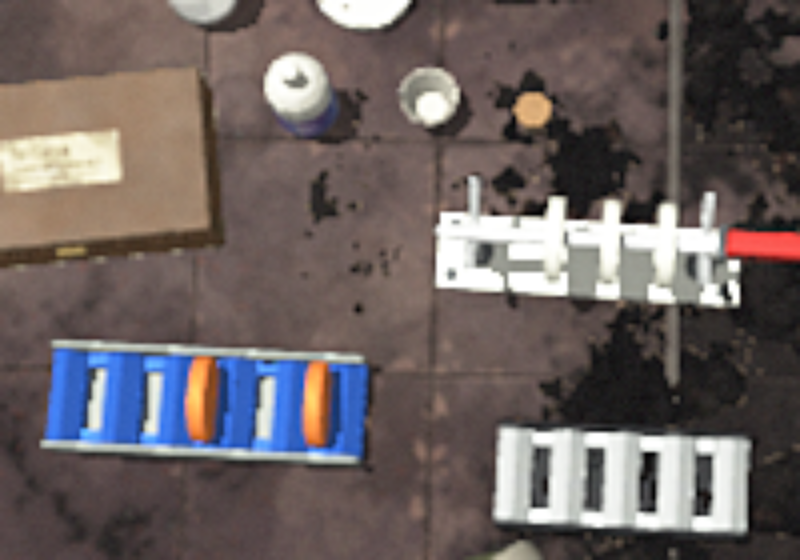

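```bash
python3 -c "
from rig import close_job; print(close_job())"
```

```text
the job is handed in; nothing more can be done
None
```

The job is done and handed in at about 53 s of robot time. This start had two dummy discs and three rings.

**What I did:**
- I moved both orange discs from the cradle into two empty bin slots.
- I placed the three rings in three cradle slots of their own.
- I took the rod by its handle at 60 N, threaded it level through all three rings and lifted them off together.
- I lowered the rod into the forks until they took its weight (about 7 N at the wrist), then let go and withdrew the arm.

**Last checks:**
- **Rod:** the final pictures show the neck in one fork and the bar near the tip in the other. The rod stayed there after the gripper left.
- **Rings:** they hang at y of about 0.01, -0.03 and -0.07 m, clear between the forks at about 0.07 and -0.105 m.
- **Bin and cradle:** both discs stand in the bin and the cradle is empty.
- **Glassware:** the crucible and dropper bottle looked untouched. The arm hid part of the flask in the last picture, but the arm never came close to it.

**Where measurements disagreed:**
- The top camera put the bar about 2 mm to one side of where the arm's own position reading did. That is well within the ring holes.
- One automatic fit of the stand position was poor. I replaced it with a fit to points I picked by hand in both cameras, and those agreed to about 1 mm.

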